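# Seat and lock the grinding jar on the bench mill with the T-key

## Robot

A 6-joint arm with a two-finger parallel gripper is mounted at the origin on the work surface. World frame = base frame: x ahead of the robot, y to its left, z up, the work surface at z = 0. Lengths are in mm, angles in rad, forces in N, time in s.
With the tool pointing down it reaches from about 350 to 975 mm from the base axis. Payload 7.1 kg.
Tool frame: the origin (TCP) lies midway between the tips of the shut fingers; the grasp point (between the pads) lies 19 mm behind it (ctrl.grasp_offset is the distance from the TCP to the grasp point, in mm); z points along the fingers, y is the line along which they close (so a half turn about z gives the same grasp; the last joint's range is limited). The gripper opens to 88 mm and grips with 3 to 60 N. Pads are 20 mm wide; open, the fingers measure 115 mm over their backs; the gripper's body (75 mm by 178 mm) begins 61 mm behind the grasp point.
Start: joints at [1.257, 0.423, 1.63, -0, 1.089, -0.019], TCP at [181.561, 598.03, 222.675] pointing down, gripper open.
Joint ranges: [-3, 3], [-0.9, 2.11], [0.09, 2.58], [-1.31, 4.45], [0.11, 2.69], [-2.54, 2.54]. Speed limits (rad/s): [2.39, 2.39, 3.01, 3.14, 3.14, 3.14].

## Interface

Orientations are given as a rotation vector (axis times angle).
In Python, from workcell import ctrl gives the robot as it stands. The module is installed in compiled form; this text tells all that it offers.
- The arm moves only by the tool servo_tool, never from a script. Its argument "rows" is a list of rows, each a list of 7 numbers: the turn, a rotation vector about the tool's x, y, z as a fraction of full scale, then the shift along the tool's x, y, z as a fraction of full scale, then the finger opening in mm, from 0 to 87.8. A call has 1 to 10 rows; each row is the pose to reach, as a shift and turn from the pose commanded when the call began, along the tool's axes at that moment; what a row does not reach only later rows make up. Full scale, the value 1, is 20 cm for a shift and 1.5 rad for a turn. A row lasts 1/8 s, in which the tool goes at most 62.5 mm and 10.7 degrees, less where a joint would pass 70% of its speed; a pose out of reach is approached as far as the arm can. A call with a number of a shift or a turn outside -1 to 1 is refused whole. A call with a gripper value outside its range is refused whole. The fingers move at their own pace and stop on an object; the grip force is fixed at half the most. Time passes only in rows, so rows that repeat a pose let the fingers close. It gives the time, the measured TCP pose, the force, the opening and the grip force at its end, in the units of the state.
- ctrl.get_obs(): the state, without advancing time (a new reading comes with each control period).
- ctrl.get_image(name): name is "side" or "top"; returns (picture, depth): 420x560x3 uint8, red, green, blue; 420x560 float32, mm along the optical axis (not along the pixel's ray), 0 where there is no reading.
- ctrl.camera_info(name): a dict with "intrinsics" (3x3 intrinsics, pixels), "k1" (the pictures are not rectified: a ray, as slopes to the right and down, at radius r is drawn at 1 + k1 r^2 times it, then the intrinsics apply), "R" (3x3) and "t" (3): a world point X has camera coordinates R X + t. Camera axes: x right, y down, z forward; pixel columns grow to the right and rows downward; lengths in mm; the calibration is good to about 2 mm. A picture is of the moment at which its call begins. camera_info takes no time and is no camera call.
- ctrl.close_job(): hands the job in; it is judged then, once.
The state is a dict: "t": time; "qpos": joint angles; "qvel": joint speeds; "joint_torque": joint torques, N m; "ee_pos": TCP position; "orientation": TCP orientation; "ft_force": force on the tool from outside, world axes, zero at the start; "moment": the same for the moment, N m; "width": finger opening in mm; "grasp_force": force on a finger pad.
Only numpy, scipy, OpenCV 4.12 (cv2) and the standard library are available. Lean on these libraries where they do the work, as an engineer would, in place of code of your own. Each camera call takes 0.05 s, during which the arm holds its last target. There are 200 camera calls.

## Task

Seat the grinding jar fully down on the mill's two alignment pegs. Then take the yellow T-key, lower it down the mill's deep lock shaft onto the square stem and turn it clockwise (seen from above) until it stops, so that the red latch arm lies over the jar's foot. Finally put the yellow key back, standing upright in the same well of its stand, let go of everything, and leave the blue key and the other things on the bench as they are.

Things in the scene. Friction and masses are not known exactly. Their poses are not given: they have to be found in the camera images.
- mill: White bench mill, fixed to the bench, 200 x 270 x 120 mm (x, y, z). Origin: centre of its underside on the bench; z up; its control panel faces its -x. Its flat top deck, at z = 120 mm, carries the jar seat (grey field, centre at y = +40 mm) and the mouth of the lock shaft (centre at y = -80 mm).
- seat (a point): Centre of the jar seat on the deck (120 mm above the bench), axes as the mill's. Two fixed steel pegs stand on the deck at x = +45 and -45 mm from here: 10 mm in diameter, 18 mm tall, the top 6 mm tapered to 4 mm.
- shaft_mouth (a point): Centre of the mouth of the lock shaft, at deck height, axes as the mill's. The shaft is a vertical square well, 40 x 40 mm, 100 mm deep. A dark steel collar ring (30 mm inner, 38 mm outer radius, top 7.5 mm above the deck) turns around the mouth and carries the red latch arm.
- shaft_floor (a point): Centre of the shaft's floor, 100 mm below the deck, on the stem's axis, axes as the mill's.
- stem (a point): Top of the brass stem at the shaft's bottom, on its axis, 22 mm above the shaft's floor: 12 x 12 mm square for the lower 16 mm, then a 6 mm cone narrowing to 5 mm. Its x and y axes are square to the flats and turn with it; the latch arm lies along its -x, so the flats are parallel to the arm.
- latch_tip (a point): Outer end of the red latch arm, 83 mm from the stem's axis. The arm is 16 mm wide, 7 mm thick, its underside 11 mm above the deck. It is one piece with the stem and turns with it: pointing to the mill's -x when open, to the mill's +y (over the edge of the seated jar's foot plate) when locked.
- lock (a joint): Turn of the stem and latch arm, rad: 0 = fully open; it grows clockwise seen from above; 1.58 (about a quarter turn) = locked, against its stop. Starts between 0 and 0.6, where the arm is clear of the jar seat. Friction of about 0.2 N m holds it where it is left; no spring.
- jar: Loose grinding jar, 0.35-0.7 kg, 82 mm tall, standing. Origin: centre of its underside. Foot plate 120 x 100 x 8 mm (x, y, z) with two 14 mm through holes at x = +45 and -45 mm; steel body, 60 mm diameter, to z = 46; blue lid, 64 mm, to z = 54; black grip bar 56 mm along x, 18 mm wide (y), z = 54 to 82. Fits the seat either way round, its x along the seat's x.
- stand: Blue key stand, fixed, 70 x 190 x 80 mm. Origin: centre of its underside. Two square wells, 28 x 28 mm, at y = +55 and -55 mm, 68 mm deep (floor 12 mm above the bench); one holds the yellow key, the other the blue key, with 3 mm play each side, bars within about 0.12 rad of the stand's x. Which is which varies.
- yellow_key: T-key to use, 0.24-0.39 kg, upright. Origin: centre of its lower end; z up its shank. Steel socket 22 x 22 mm, to z = 42, with a 14.5 mm square hole 26 mm deep from below, sides along the key's x and y; 12 mm shank; yellow flat-faced bar 90 mm along x, 16 mm wide (y) and high, centred at z = 200. Fully on the stem, it rests on the shaft's floor, with about 0.2 rad free turn each way.
- blue_key: Bystander: a shorter T-key with a blue handle bar (centred 150 mm above its lower end), standing in the other well. Origin: centre of its lower end.
- amber_bottle: Bystander: amber reagent bottle, 66 mm in diameter, 150 mm tall, beside the mill's +y side. Origin: centre of its underside.
- beaker: Bystander: glass beaker, 70 mm in diameter, 80 mm tall, in front of the mill. Origin: centre of its underside.
- tip_box: Bystander: yellow open box with compartments, 120 x 85 x 55 mm, at the back. Origin: centre of its underside.
- powder_jar: Bystander: white jar with a red cap, 68 mm in diameter, 100 mm tall. Origin: centre of its underside.
- blue_jar: Bystander: small glass jar with a blue cap, 50 mm in diameter, 85 mm tall, just behind the key stand. Origin: centre of its underside.
- weight: Bystander: knobbed steel calibration weight, 40 mm in diameter, 60 mm tall, at the back right. Origin: centre of its underside.
Mind the look-alikes: they are no part of the job. What is shaped like the jar but green or purple is not meant.

How it is judged (in metres and radians):
On the way, in this order (a step that is already met when the one before it is completed fails the run):
1. the jar is seated fully down on the pegs (horizontal distance between jar and seat below 0.005 m and z of jar in the frame of seat below 0.0035 m and angle between jar's own z axis and vertical below 0.05 rad and angle between the x axis of jar and the x axis of seat, either way round below 0.12 rad), for 0.2 s.
2. with the jar seated, the yellow key is down on the stem, before the latch has been turned (all of step 1 and horizontal distance between yellow_key and shaft_floor below 0.006 m and z of yellow_key in the frame of shaft_floor below 0.012 m and angle between yellow_key's own z axis and vertical below 0.12 rad and value of joint lock below 1 rad), for 0.1 s.
3. the stem is turned to its stop with the yellow key on it (all of step 1 and horizontal distance between yellow_key and shaft_floor below 0.006 m and z of yellow_key in the frame of shaft_floor below 0.012 m and angle between yellow_key's own z axis and vertical below 0.12 rad and value of joint lock above 1.48 rad), for 0.1 s.
At the end, for the whole second after the job is handed in: Jar flat on the seat (within 3.5 mm of the deck, centred within 5 mm, tilt under 0.05, x axis within 0.12 rad of the seat's, either way round); lock at 1.46 rad or more; yellow key in the well it came from (lower end within 15 mm of its start, tilt under 0.2 rad); both at rest (all of step 1 and value of joint lock above 1.46 rad and distance of yellow_key from where it was at the start of the episode below 0.015 m and angle between yellow_key's own z axis and vertical below 0.2 rad and linear speed of each of yellow_key, jar below 0.03 m/s); the robot touches nothing.
It fails at once if a bystander (blue key, bottle, beaker, jars, tip box, calibration weight) is pushed more than 30 mm (distance of any of blue_key, amber_bottle, beaker, tip_box, powder_jar, blue_jar, weight from where it was at the start of the episode above 0.03 m).
It fails at once if a bystander is tipped over (angle between any of blue_key, amber_bottle, beaker, tip_box, powder_jar, blue_jar's own z axis and vertical above 0.5 rad).
It also fails if it takes over 72 s, if anything falls off the work surface, if the arm or the gripper's body presses on something with over 40 N, if the wrist force passes 120 N, or if a joint passes its speed limit or range.

## Working session

There is one attempt and no reset: what is moved stays moved. The work goes in short steps, Python scripts to look and compute and a tool call to move; the robot and the scene stay as the last step left them, time stands still between calls to the robot, and variables do not carry over. Pictures are saved under pics/ and viewed, at most 10 in all, crops included, and the job is handed in when it is done.

Besides the shell and the picture viewer there is one more tool, called after "Emit:" as name([rows], argument=value, ...), one row to a line, values as JSON. servo_tool: Moves the arm, as the interface text tells. Its arguments: {"type":"object","properties":{"rows":{"type":"array","items":{"type":"array","items":{"type":"number"}}}},"required":["rows"]}

```bash
mkdir -p pics; cat > h.py <<'E'
import numpy as np, cv2
from scipy.spatial.transform import Rotation as R
from workcell import ctrl
def grab(n):
    p,d=ctrl.get_image(n); np.savez(f'/tmp/{n}.npz',p=p,d=d); return p,d
def load(n):
    z=np.load(f'/tmp/{n}.npz'); return z['p'],z['d']
def cloud(n,d):
    c=ctrl.camera_info(n);K=np.array(c['intrinsics']);k1=c['k1']
    v,u=np.mgrid[:d.shape[0],:d.shape[1]]
    pts=np.stack([u.ravel(),v.ravel()],1).astype(np.float64)[:,None]
    xy=cv2.undistortPoints(pts,K,np.array([k1,0,0,0,0.]))[:,0].reshape(*d.shape,2)
    P=np.dstack([xy*d[...,None],d])
    return (P-np.array(c['t']))@np.array(c['R'])
E
python3 - <<'E'
from h import *
o=ctrl.get_obs();print(o['t'],o['ee_pos'],o['orientation'],ctrl.grasp_offset)
for n in('top','side'):
    p,d=grab(n);cv2.imwrite(f'pics/{n}0.png',cv2.resize(p[...,::-1],(784,588)))
    c=ctrl.camera_info(n);print(n,-np.array(c['R']).T@c['t'],np.round(c['R'],2).tolist(),c['k1'],c['intrinsics'])
E
```

```text
0.0 [181.40698832 597.52483874 221.90616374] [-4.61322570e-01 -3.10731967e+00  2.35157422e-03] 18.700000000000003
top [ 235.96675564   11.052923   1453.17269767] [[-0.04, -1.0, -0.0], [-0.98, 0.04, -0.2], [0.2, -0.0, -0.98]] -0.14771551964819665 [[467.60380891   0.         280.66243004]
 [  0.         467.60380891 206.46824709]
 [  0.           0.           1.        ]]
side [ 213.2564455  -731.52153687  996.69169292] [[0.92, -0.38, -0.01], [-0.28, -0.68, -0.68], [0.26, 0.63, -0.73]] -0.055494724126031736 [[454.572615     0.         285.46300813]
 [  0.         454.572615   204.19629305]
 [  0.           0.           1.        ]]
```

View pics/top0.png

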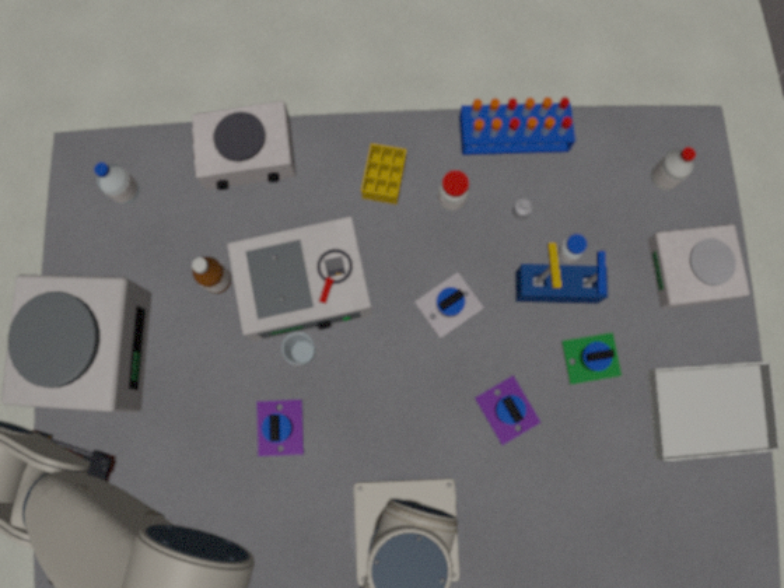

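View pics/side0.png

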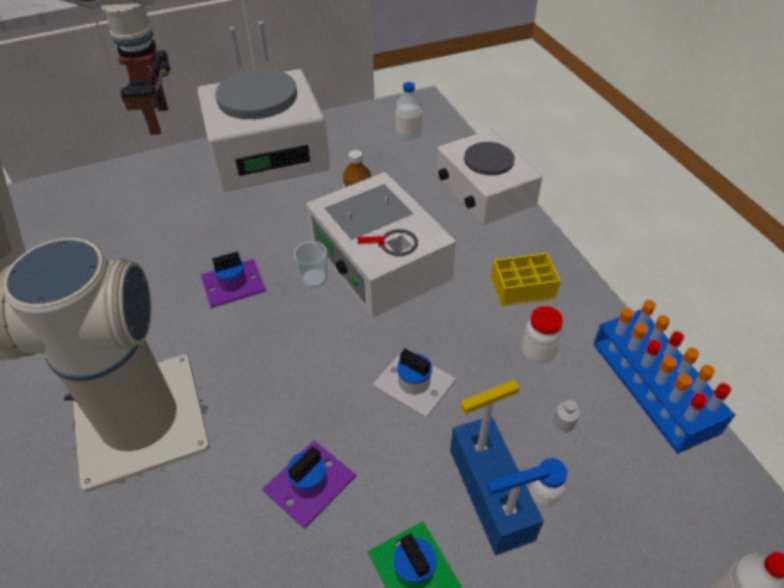

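The white-plate jar at top view (450,302) fits. The look-alikes are purple at (278,427) and (510,408), and green at (597,357). The mill is at (298,275) with its shaft ring at (335,266). The yellow key's bar is at (555,265), in the stand's left well.

```bash
python3 - <<'E'
from h import *
p,d=load('top');P=cloud('top',d);hsv=cv2.cvtColor(p,cv2.COLOR_RGB2HSV).astype(int)
u,v=np.meshgrid(np.arange(560),np.arange(420))
def reg(a,b,c,e): return (u>a/1.4)&(u<c/1.4)&(v>b/1.4)&(v<e/1.4)
def rect(m,name):
    q=P[m];r=cv2.minAreaRect(q[:,:2].astype(np.float32));print(name,m.sum(),'z',np.round(np.percentile(q[:,2],[10,50,90]),1),'rect',r, 'med',np.median(q[:,:2],0)); 
Z=P[...,2];S=hsv[...,1];V=hsv[...,2];H=hsv[...,0]
m=reg(220,210,375,340)&(abs(Z-120)<8)
m=cv2.morphologyEx(m.astype(np.uint8),cv2.MORPH_OPEN,np.ones((3,3)))>0
rect(m,'mill')
rect(reg(220,210,375,340)&(S>150)&((H<8)|(H>172))&(Z>115),'latch')
ring=reg(310,240,360,290)&(Z>110)&(V<110)&(S<80);rect(ring,'ring')
w=reg(405,265,495,345)
print('jar V/Z',np.percentile(Z[w],[5,50,95]))
pl=w&(Z>4)&(Z<14)&(V>150);rect(pl,'plate')
rect(w&(S>120)&(H>95)&(H<125),'lid')
rect(w&(V<60)&(Z>60),'bar')
yk=reg(535,230,575,300)&(S>150)&(H>18)&(H<35);rect(yk,'ykey')
st=reg(505,255,615,310)&(abs(Z-80)<7);rect(st,'stand')
bk=reg(590,240,615,300)&(Z>120);rect(bk,'bkey')
p2,d2=load('side');P2=cloud('side',d2);h2=cv2.cvtColor(p2,cv2.COLOR_RGB2HSV).astype(int)
u2,v2=u,v
yk=reg(455,370,525,420)&(h2[...,1]>150)&(h2[...,0]>18)&(h2[...,0]<35)
q=P2[yk];print('side ykey',np.percentile(q[:,2],[10,50,90]),cv2.minAreaRect(q[q[:,2]>190][:,:2].astype(np.float32)))
pb=reg(370,340,460,420)&(h2[...,2]<60)&(P2[...,2]>60)
q=P2[pb];print('side bar',np.percentile(q[:,2],[10,50,90]),cv2.minAreaRect(q[q[:,2]>75][:,:2].astype(np.float32)))
a=cv2.resize(p[185:250,285:355,::-1],(390,360),interpolation=cv2.INTER_CUBIC)
b=cv2.resize(p[150:245,160:270,::-1],(410,360),interpolation=cv2.INTER_CUBIC)
cv2.imwrite('pics/crop1.png',np.hstack([a,b]))
E
```

```text
mill 5659 z [115.9 119.5 123.3] rect ((547.8180541992188, 205.90896606445312), (203.38185119628906, 270.38555908203125), 10.19202995300293) med [543.30760286 212.16374693]
latch 64 z [133.3 136.3 139.8] rect ((508.31011962890625, 143.01876831054688), (12.694825172424316, 49.58027267456055), 73.79911041259766) med [510.58811847 142.81274554]
ring 144 z [123.1 126.6 130.4] rect ((422.62451171875, 60.30437469482422), (379.32952880859375, 71.9470443725586), 25.520828247070312) med [564.53671664 121.54382337]
jar V/Z [-5.2164377   1.52218861 55.86790822]
plate 270 z [ 5.3  8.1 11.1] rect ((489.61395263671875, -117.176513671875), (93.42113494873047, 111.69633483886719), 33.822174072265625) med [ 463.85078657 -100.67834773]
lid 224 z [49.7 54.8 80.6] rect ((488.5722961425781, -115.3734130859375), (56.90361404418945, 54.75457763671875), 42.93214797973633) med [ 484.60949189 -116.36984644]
bar 82 z [78.5 81.5 85.1] rect ((487.5067443847656, -116.70162963867188), (13.9649019241333, 52.784934997558594), 32.2584342956543) med [ 487.29048652 -116.87251127]
ykey 175 z [216.6 219.4 222.5] rect ((522.6018676757812, -310.7117919921875), (86.07029724121094, 15.410820960998535), 1.9772462844848633) med [ 521.99998558 -309.86452515]
stand 984 z [75.8 79.4 83.2] rect ((519.31298828125, -367.70013427734375), (191.3148193359375, 72.71060180664062), 85.74536895751953) med [ 514.51220862 -365.35041325]
bkey 234 z [158.8 168.7 173.2] rect ((371.2518310546875, -230.15065002441406), (74.50227355957031, 548.06396484375), 37.028160095214844) med [ 513.39971971 -418.17322659]
side ykey [209.9961317  219.83815144 222.20095288] ((523.3690185546875, -312.95953369140625), (89.31529235839844, 15.98570442199707), 1.136634111404419)
side bar [65.54538547 79.97379711 83.03810919] ((489.53387451171875, -120.53836059570312), (19.529399871826172, 55.899017333984375), 33.00346755981445)
```

View pics/crop1.png

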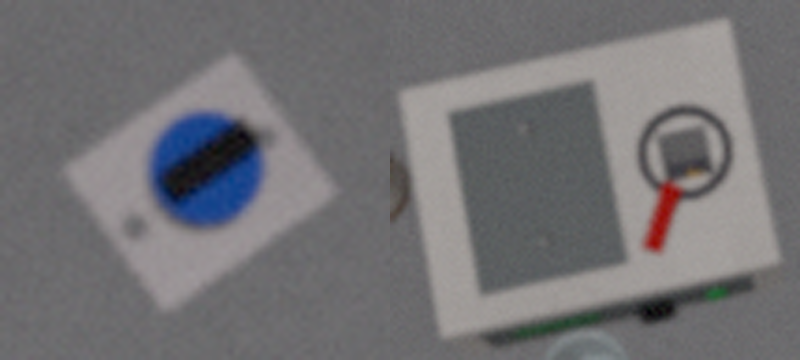

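The left crop shows the grey-white foot plate with its blue lid and black bar, so it is the jar. The right crop shows the mill with both pegs, the ring at (685,150) and the red arm partly turned (lock about 0.46). The measured sizes match those given.

```bash
cat >> h.py <<'E'
def plan(*wps):
    """waypoints (x,y,z,tool-y angle deg) -> tool-frame turn z and shift fractions, one call each"""
    o=ctrl.get_obs();p=np.array(o['ee_pos']);M=R.from_rotvec(o['orientation'])
    y=M.as_matrix()[:,1];print('now',np.round(o['t'],2),p.round(1),'yaw',np.degrees(np.arctan2(y[1],y[0])).round(2),'F',np.round(o['ft_force'],1),'w',np.round(o['width'],1),'q6',np.round(o['qpos'][5],2))
    for w in wps:
        a=np.radians(w[3]);Y=np.array([np.cos(a),np.sin(a),0]);Zt=np.array([0,0,-1.]);T=R.from_matrix(np.stack([np.cross(Y,Zt),Y,Zt],1))
        print(w,'turn',((M.inv()*T).as_rotvec()/1.5).round(4),'shift',(M.inv().apply(np.array(w[:3])-p)/200).round(4))
        p=np.array(w[:3],float);M=T
E
python3 - <<'E'
from h import *
plan((260,430,240,50),(330,240,240,32.8),(400,50,240,32.8),(488.5,-118.6,150,32.8),(488.5,-118.6,59,32.8))
E
```

```text
now 0.1 [181.4 597.6 222. ] yaw 73.11 F [-0.1 -0.4  0.5] w 87.5 q6 -0.02
(260, 430, 240, 50) turn [-9.000e-04  2.000e-04  2.689e-01] shift [-0.6193 -0.6877 -0.0891]
(330, 240, 240, 32.8) turn [0.     0.     0.2001] shift [-0.8788 -0.5028  0.    ]
(400, 50, 240, 32.8) turn [0. 0. 0.] shift [-0.9881 -0.2204  0.    ]
(488.5, -118.6, 150, 32.8) turn [0. 0. 0.] shift [-0.9483 -0.0847  0.45  ]
(488.5, -118.6, 59, 32.8) turn [0. 0. 0.] shift [0.    0.    0.455]
```

Emit:
servo_tool([
  [0,0,0.27,-0.62,-0.69,-0.09,87],
  [0,0,0.27,-0.62,-0.69,-0.09,87],
  [0,0,0.27,-0.62,-0.69,-0.09,87],
  [0,0,0.27,-0.62,-0.69,-0.09,87],
  [0,0,0.27,-0.62,-0.69,-0.09,87],
])

```text
t: 0.72
ee_pos: [260.3, 430.4, 240.8]
orientation: [-1.078, -2.951, -0.001]
ft_force: [0.6, 0.8, 1.2]
width: 86.9
grasp_force: 0.0
```

Emit:
servo_tool([
  [0,0,0.2,-0.88,-0.5,0,87],
  [0,0,0.2,-0.88,-0.5,0,87],
  [0,0,0.2,-0.88,-0.5,0,87],
  [0,0,0.2,-0.88,-0.5,0,87],
  [0,0,0.2,-0.88,-0.5,0,87],
])

```text
t: 1.35
ee_pos: [330.8, 240.8, 240.7]
orientation: [-1.507, -2.756, -0.001]
ft_force: [-0.2, -0.2, 0.6]
width: 87.1
grasp_force: 0.0
```

Emit:
servo_tool([
  [0,0,0,-0.99,-0.22,0,87],
  [0,0,0,-0.99,-0.22,0,87],
  [0,0,0,-0.99,-0.22,0,87],
  [0,0,0,-0.99,-0.22,0,87],
  [0,0,0,-0.99,-0.22,0,87],
])

```text
t: 1.98
ee_pos: [400.9, 50.6, 240.5]
orientation: [-1.506, -2.756, -0.0]
ft_force: [-0.1, -0.1, -0.7]
width: 87.0
grasp_force: 0.0
```

Emit:
servo_tool([
  [0,0,0,-0.95,-0.08,0.2,70],
  [0,0,0,-0.95,-0.08,0.3,70],
  [0,0,0,-0.95,-0.08,0.45,70],
  [0,0,0,-0.95,-0.08,0.45,70],
  [0,0,0,-0.95,-0.08,0.45,60],
  [0,0,0,-0.95,-0.08,0.45,60],
  [0,0,0,-0.95,-0.08,0.45,60],
])

```text
t: 2.85
ee_pos: [489.8, -117.2, 151.6]
orientation: [1.502, 2.758, 0.001]
ft_force: [-0.3, -0.5, -0.1]
width: 59.9
grasp_force: 0.0
```

```bash
python3 - <<'E'
from h import *
plan((488.5,-118.6,61,32.8))
E
```

```text
now 2.85 [ 489.8 -117.2  151.6] yaw 32.83 F [-0.3 -0.5 -0.1] w 59.9 q6 -0.83
(488.5, -118.6, 61, 32.8) turn [0.0006 0.0005 0.0004] shift [-0.0017 -0.0097  0.4531]
```

Emit:
servo_tool([
  [0,0,0,0,-0.01,0.25,50],
  [0,0,0,0,-0.01,0.4,50],
  [0,0,0,0,-0.01,0.455,50],
  [0,0,0,0,-0.01,0.455,50],
  [0,0,0,0,-0.01,0.455,10],
  [0,0,0,0,-0.01,0.455,10],
  [0,0,0,0,-0.01,0.455,10],
  [0,0,0,0,-0.01,0.455,10],
  [0,0,0,0,-0.01,0.455,10],
  [0,0,0,0,-0.01,0.455,10],
])

```text
t: 4.1
ee_pos: [488.7, -120.0, 60.3]
orientation: [1.506, 2.756, 0.001]
ft_force: [0.7, 2.5, 5.9]
width: 17.8
grasp_force: 30.0
```

```bash
python3 - <<'E'
from h import *
p,d=grab('top')
plan((488,-118,200,60),(505,40,230,100.2),(540.7,200,230,100.2))
E
```

```text
now 4.15 [ 488.7 -120.    60.3] yaw 32.7 F [1.2 1.3 6.2] w 18.0 q6 -0.84
(488, -118, 200, 60) turn [ 0.0006  0.0009 -0.3177] shift [ 0.0093  0.0033 -0.6986]
(505, 40, 230, 100.2) turn [ 0.      0.     -0.4677] shift [ 0.3214  0.7267 -0.15  ]
(540.7, 200, 230, 100.2) turn [0. 0. 0.] shift [-0.3173  0.7557  0.    ]
```

Emit:
servo_tool([
  [0,0,0,0,0,-0.1,10],
  [0,0,0,0,0,-0.3,10],
  [0,0,-0.05,0,0,-0.5,10],
  [0,0,-0.15,0,0,-0.7,10],
  [0,0,-0.25,0,0,-0.7,10],
  [0,0,-0.32,0,0,-0.7,10],
  [0,0,-0.32,0,0,-0.7,10],
])

```text
t: 5.03
ee_pos: [486.8, -119.7, 198.9]
orientation: [-0.808, -3.033, 0.0]
ft_force: [-0.4, -0.3, -6.1]
width: 17.8
grasp_force: 30.0
```

Emit:
servo_tool([
  [0,0,-0.1,0.05,0.1,-0.15,10],
  [0,0,-0.2,0.15,0.3,-0.15,10],
  [0,0,-0.3,0.25,0.5,-0.15,10],
  [0,0,-0.4,0.32,0.73,-0.15,10],
  [0,0,-0.468,0.32,0.73,-0.15,10],
  [0,0,-0.468,0.32,0.73,-0.15,10],
])

```text
t: 5.78
ee_pos: [504.1, 39.1, 228.9]
orientation: [0.283, -3.127, 0.0]
ft_force: [-0.1, -0.3, -6.4]
width: 18.0
grasp_force: 30.0
```

Emit:
servo_tool([
  [0,0,0,-0.1,0.25,0,10],
  [0,0,0,-0.2,0.5,0,10],
  [0,0,0,-0.32,0.75,0,10],
  [0,0,0,-0.32,0.75,0,10],
  [0,0,0,-0.32,0.75,0,10],
])

```text
t: 6.4
ee_pos: [539.9, 196.8, 228.9]
orientation: [0.282, -3.127, 0.002]
ft_force: [0.1, -0.9, -6.0]
width: 17.9
grasp_force: 30.0
```

```bash
python3 - <<'E'
from h import *
p,d=grab('top');q,e=grab('side')
plan((540.7,245.3,230,100.2))
a=p[140:250,160:270,::-1];b=q[110:230,210:330,::-1]
cv2.imwrite('pics/hov.png',np.hstack([cv2.resize(a,(390,390),interpolation=cv2.INTER_CUBIC),cv2.resize(b,(390,390),interpolation=cv2.INTER_CUBIC)]))
E
```

```text
now 6.5 [540.1 196.3 229.2] yaw 100.28 F [-0.5  0.9 -4.7] w 18.1 q6 -1.42
(540.7, 245.3, 230, 100.2) turn [-0.0003 -0.0009  0.001 ] shift [-0.0468  0.2406 -0.004 ]
```

View pics/hov.png

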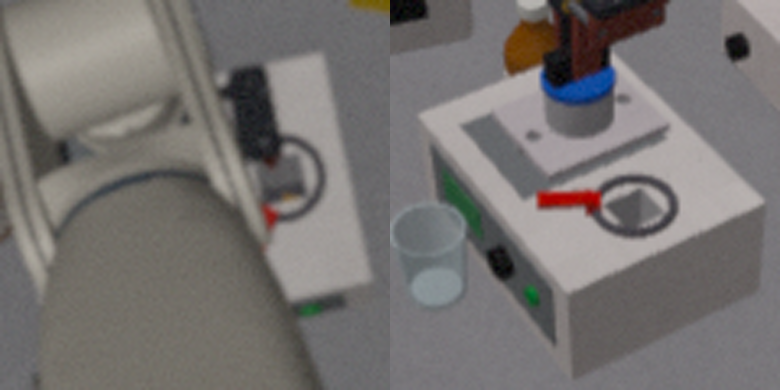

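The side view shows the jar held level over the deck, with its plate holes at crop (533,135) and (623,98). I'll intersect the rays through the holes and the pegs with their known heights, using the same camera for both.

```bash
cat >> h.py <<'E'
def ray(n,u,v,z):
    c=ctrl.camera_info(n);x=cv2.undistortPoints(np.array([[[u,v]]],float),np.array(c['intrinsics']),np.array([c['k1'],0,0,0,0.]))[0,0]
    Rm=np.array(c['R']);C=-Rm.T@np.array(c['t']);D=Rm.T@np.array([x[0],x[1],1]);return (C+D*(z-C[2])/D[2])
def blob(g,u,v,r,sgn):
    """weighted centroid of a dark (-1) or bright (+1) spot near u,v"""
    for _ in range(3):
        a,b=int(round(u)),int(round(v));w=sgn*(g[b-r:b+r+1,a-r:a+r+1].astype(float));w=np.clip(w-np.percentile(w,65),0,None)
        Y,X=np.mgrid[b-r:b+r+1,a-r:a+r+1];u,v=(X*w).sum()/w.sum(),(Y*w).sum()/w.sum()
    return u,v
E
python3 - <<'E'
from h import *
q,e=load('side');g=cv2.cvtColor(q,cv2.COLOR_RGB2GRAY);P=cloud('side',e)
H=[]
for c in((254,151.5),(281.7,140.2)):
    u,v=blob(g,*c,4,-1);X=ray('side',u,v,177);H.append(X);print('hole',u,v,X.round(1))
H=np.array(H);print('sep',np.linalg.norm(H[1]-H[0]),'mid',H.mean(0),'ang',np.degrees(np.arctan2(*(H[1]-H[0])[1::-1])))
m=np.zeros_like(g,bool);m[125:170,235:300]=1;Z=P[...,2]
pl=m&(abs(Z-177)<9)&(g>120);print('plate z',np.percentile(Z[pl],[10,50,90]),cv2.minAreaRect(P[pl][:,:2].astype(np.float32)))
s=cv2.cvtColor(cv2.resize(cv2.imread('pics/side0.png'),(560,420),interpolation=cv2.INTER_AREA),cv2.COLOR_BGR2GRAY)
m=np.zeros_like(g,bool);m[120:215,210:330]=1
dk=m&(abs(Z-120)<7)&(g>90);dk=cv2.morphologyEx(dk.astype(np.uint8),cv2.MORPH_OPEN,np.ones((3,3)))>0
print('deck',cv2.minAreaRect(P[dk][:,:2].astype(np.float32)))
t=cv2.cvtColor(cv2.resize(cv2.imread('pics/top0.png'),(560,420),interpolation=cv2.INTER_AREA),cv2.COLOR_BGR2GRAY)
for n,im,cs in(('side',s,((249.5,153),(277.5,143.5))),('top',t,((160+133/3.73,150+129/3.79),(160+152/3.73,150+240/3.79)))):
    G=[]
    for c in cs:
        u,v=blob(im,*c,3,1);X=ray(n,u,v,136);G.append(X);print(n,'peg',u,v,X.round(1))
    G=np.array(G);print('sep',np.linalg.norm(G[1]-G[0]),'mid',G.mean(0),'ang',np.degrees(np.arctan2(*(G[1]-G[0])[1::-1])))
a=cv2.resize(s[120:190,215:315],(780,546),interpolation=cv2.INTER_CUBIC);cv2.imwrite('pics/pegs.png',a)
E
```

```text
hole 250.8502415458937 154.05152979066023 [483.5 178.8 177. ]
hole 274.54135338345867 138.28947368421052 [568.3 216.8 177. ]
sep 92.85713375622903 mid [525.88960231 197.79499928 177.        ] ang 24.12189449499451
plate z [173.60076681 175.62168403 177.7111471 ] ((539.1071166992188, 195.92608642578125), (122.50191497802734, 102.80186462402344), 10.338558197021484)
deck ((547.1566162109375, 203.98007202148438), (203.8231964111328, 276.29254150390625), 9.771400451660156)
side peg 248.4 152.02666666666667 [493.5 235.5 136. ]
side peg 274.9887640449438 140.85393258426967 [582.8 252.5 136. ]
sep 90.97721150515754 mid [538.15920133 244.02397996 136.        ] ang 10.802582665998493
top peg 194.9375 183.6875 [582.3 253.1 136. ]
top peg 199.89743589743588 213.69230769230768 [492.5 239.1 136. ]
sep 90.92743236244797 mid [537.36692821 246.09578076 136.        ] ang -171.09819832398452
```

View pics/pegs.png

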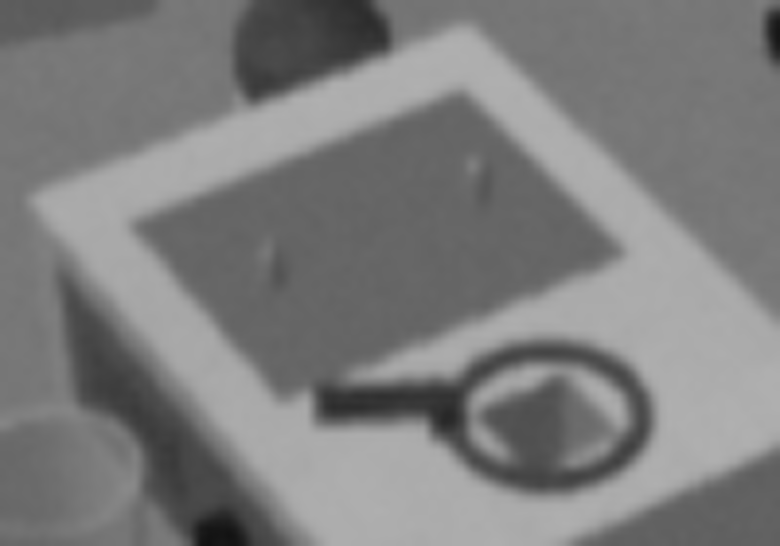

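Peg midpoint is about (538–540, 244) in the side camera and the plate centre is about (539.1, 195.9). So the shift needed is about (+0.2, +47.8).

Emit:
servo_tool([
  [0,0,0,-0.02,0.1,0,10],
  [0,0,0,-0.043,0.234,0,10],
  [0,0,0,-0.043,0.234,0,10],
  [0,0,0,-0.043,0.234,0.08,10],
  [0,0,0,-0.043,0.234,0.12,10],
  [0,0,0,-0.043,0.234,0.12,10],
])

```text
t: 7.25
ee_pos: [539.8, 244.5, 204.3]
orientation: [0.284, -3.126, 0.001]
ft_force: [-0.2, 0.0, -5.7]
width: 18.2
grasp_force: 30.0
```

```bash
python3 - <<'E'
from h import *
q,e=grab('side');P=cloud('side',e);g=cv2.cvtColor(q,cv2.COLOR_RGB2GRAY)
plan((540.2,244,182,100.2))
Z=P[...,2];zt=ctrl.get_obs()['ee_pos'][2]-52
m=np.zeros_like(g,bool);m[110:175,225:320]=1
pl=m&(abs(Z-zt)<9)&(g>120)&(abs(P[...,0]-540)<75)&(abs(P[...,1]-244)<65)
print('plate z',zt,np.percentile(Z[pl],[10,50,90]),cv2.minAreaRect(P[pl][:,:2].astype(np.float32)))
cv2.imwrite('pics/hov2.png',cv2.resize(q[110:180,215:315,::-1],(780,546),interpolation=cv2.INTER_CUBIC))
E
```

```text
now 7.3 [540.3 244.8 205. ] yaw 100.4 F [-0.1  0.7 -5.8] w 18.0 q6 -1.35
(540.2, 244, 182, 100.2) turn [-0.0002 -0.0009  0.0023] shift [ 0.001  -0.0036  0.1148]
plate z 152.96318022274312 [148.63272005 150.87570765 153.26089163] ((539.6930541992188, 243.20191955566406), (122.3464126586914, 104.00552368164062), 10.458922386169434)
```

View pics/hov2.png

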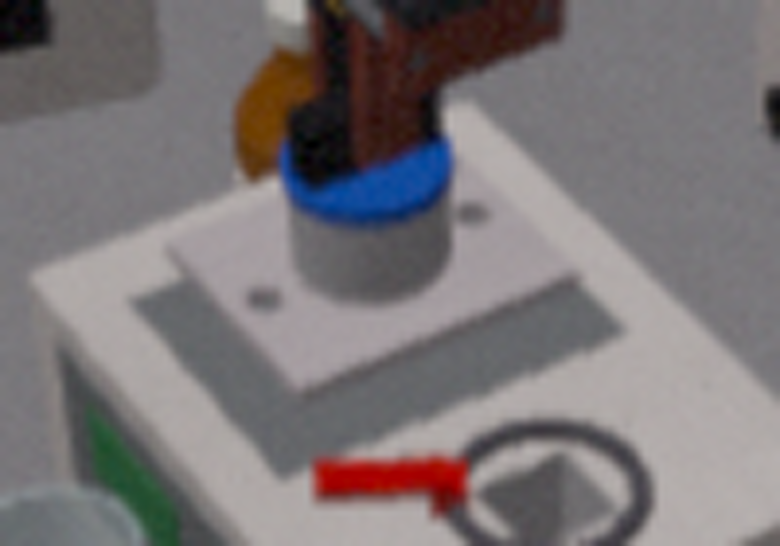

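```bash
python3 - <<'E'
from h import *
k=7.8
h=[ray('side',215+(a+.5)/k-.5,110+(b+.5)/k-.5,151.8) for a,b in((265,298),(472,212))]
g=[ray('side',215+(a+.5)/k-.5,120+(b+.5)/k-.5,138) for a,b in((268,240),(477,160))]
b=[ray('side',215+(a+.5)/k-.5,120+(b+.5)/k-.5,120) for a,b in((279,290),(487,205))]
for n,x in(('hole',h),('pegtip',g),('pegbase',b)): print(n,np.round(x,1).tolist(),np.mean(x,0).round(1),np.linalg.norm(x[1]-x[0]))
E
```

```text
hole [[494.9, 235.2, 151.8], [583.3, 252.0, 151.8]] [539.1 243.6 151.8] 89.98174783046889
pegtip [[496.7, 239.7, 138.0], [585.3, 252.8, 138.0]] [541.  246.2 138. ] 89.55935032967629
pegbase [[496.9, 231.5, 120.0], [586.7, 246.8, 120.0]] [541.8 239.2 120. ] 91.01599540210198
```

Emit:
servo_tool([
  [0,0,0,-0.005,0,0.02,10],
  [0,0,0,-0.005,0,0.035,10],
  [0,0,0,-0.005,0,0.05,10],
  [0,0,0,-0.005,0,0.065,10],
  [0,0,0,-0.005,0,0.08,10],
  [0,0,0,-0.005,0,0.08,10],
])

```text
t: 8.05
ee_pos: [541.4, 245.5, 189.4]
orientation: [0.286, -3.128, 0.0]
ft_force: [0.4, -0.5, -5.2]
width: 17.7
grasp_force: 30.0
```

Emit:
servo_tool([
  [0,0,0,0,0,0.02,10],
  [0,0,0,0,0,0.035,10],
  [0,0,0,0,0,0.046,10],
  [0,0,0,0,0,0.048,10],
  [0,0,0,0,0,0.048,10],
])

```text
t: 8.68
ee_pos: [541.7, 245.6, 181.2]
orientation: [-0.286, 3.128, 0.0]
ft_force: [-3.4, -0.7, 6.1]
width: 17.3
grasp_force: 30.0
```

Emit:
servo_tool([
  [0,0,0,0,0,0.006,10],
  [0,0,0,0,0,0.006,10],
  [0,0,0,0,0,0.004,40],
  [0,0,0,0,0,0.0,45],
  [0,0,0,0,0,0,45],
  [0,0,0,0,0,0,45],
  [0,0,0,0,0,-0.15,45],
  [0,0,0,0,0,-0.3,45],
  [0,0,0,0,0,-0.5,45],
  [0,0,0,0,0,-0.5,45],
])

```text
t: 9.93
ee_pos: [543.4, 246.3, 283.3]
orientation: [-0.285, 3.123, 0.003]
ft_force: [0.6, -0.4, -0.7]
width: 45.0
grasp_force: 0.0
```

```bash
python3 - <<'E'
from h import *
q,e=grab('side');P=cloud('side',e);g=cv2.cvtColor(q,cv2.COLOR_RGB2GRAY);Z=P[...,2]
m=np.zeros_like(g,bool);m[110:185,225:320]=1
pl=m&(abs(Z-127)<12)&(g>120)&(abs(P[...,0]-540)<75)&(abs(P[...,1]-244)<60)
m2=pl&(P[...,1]<225)&(P[...,1]>205)
print('plate',np.percentile(Z[pl],[10,50,90]))
h=cv2.cvtColor(q,cv2.COLOR_RGB2HSV).astype(int)
bar=m&(g<50)&(Z>190)&(Z<212);print('bar',bar.sum(),np.percentile(Z[bar],[10,50,90]),cv2.minAreaRect(P[bar][:,:2].astype(np.float32)))
lid=m&(h[...,1]>120)&(h[...,0]>95)&(h[...,0]<125)&(Z>165);X=P[lid];A=np.c_[X[:,:2]-X[:,:2].mean(0),np.ones(len(X))]
t=abs(X[:,2]-np.median(X[:,2]))<6;print('lid z',np.median(X[:,2]),'slope',np.linalg.lstsq(A[t],X[t,2],rcond=None)[0])
plan((530,120,285,100.2),(523,-60,285,91.5),(523,-190,285,91.5),(523,-311.5,285,91.5),(523,-311.5,194,91.5))
cv2.imwrite('pics/seat.png',cv2.resize(q[110:180,215:315,::-1],(780,546),interpolation=cv2.INTER_CUBIC))
E
```

```text
plate [120.0829779  127.23102511 129.9925195 ]
bar 124 [192.60529283 200.75458026 202.77291778] ((539.9503784179688, 241.7835235595703), (51.45804214477539, 22.715181350708008), 6.362806797027588)
lid z 174.24685787568896 slope [5.22995950e-03 4.79587149e-02 1.73771302e+02]
now 9.98 [542.3 245.8 281.3] yaw 100.44 F [-0.3  0.9 -0.7] w 45.1 q6 -1.35
(530, 120, 285, 100.2) turn [0.0004 0.0019 0.0028] shift [ 0.1742 -0.6076 -0.0194]
(523, -60, 285, 91.5) turn [0.     0.     0.1012] shift [ 0.1938 -0.8796  0.    ]
(523, -190, 285, 91.5) turn [0. 0. 0.] shift [ 0.017  -0.6498  0.    ]
(523, -311.5, 285, 91.5) turn [0. 0. 0.] shift [ 0.0159 -0.6073  0.    ]
(523, -311.5, 194, 91.5) turn [0. 0. 0.] shift [0.    0.    0.455]
```

View pics/seat.png

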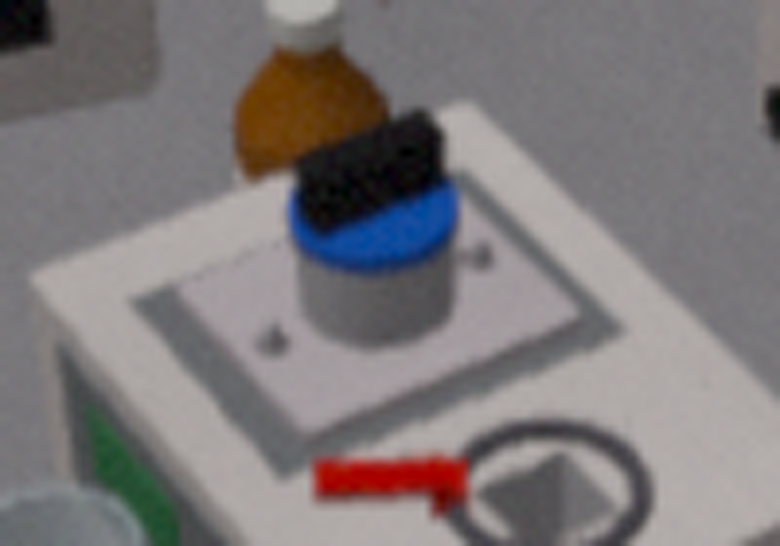

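The jar is seated: both pegs show through the holes at (272,338) and (482,256), the plate is at z≈127 and the bar top at ≈202. Next is the key.

Emit:
servo_tool([
  [0,0,0,0.1,-0.3,-0.02,45],
  [0,0,0,0.174,-0.61,-0.02,45],
  [0,0,0,0.174,-0.61,-0.02,45],
  [0,0,0,0.174,-0.61,-0.02,45],
])

```text
t: 10.48
ee_pos: [529.2, 119.2, 283.2]
orientation: [0.284, -3.127, -0.0]
ft_force: [0.1, 0.5, -0.0]
width: 44.7
grasp_force: 0.0
```

Emit:
servo_tool([
  [0,0,0.1,0.19,-0.88,0,45],
  [0,0,0.1,0.19,-0.88,0,45],
  [0,0,0.1,0.19,-0.88,0,45],
  [0,0,0.1,0.19,-0.88,0,45],
])

```text
t: 10.98
ee_pos: [524.2, -62.3, 283.5]
orientation: [0.046, -3.141, 0.0]
ft_force: [0.1, 0.7, 0.6]
width: 45.1
grasp_force: 0.0
```

Emit:
servo_tool([
  [0,0,0,0.017,-0.65,0,45],
  [0,0,0,0.017,-0.65,0,45],
  [0,0,0,0.017,-0.65,0,45],
  [0,0,0,0.017,-0.65,0,45],
])

```text
t: 11.48
ee_pos: [525.1, -189.2, 283.4]
orientation: [0.052, -3.14, -0.002]
ft_force: [-0.8, 0.7, -0.2]
width: 45.0
grasp_force: 0.0
```

Emit:
servo_tool([
  [0,0,0,0.016,-0.61,0,45],
  [0,0,0,0.016,-0.61,0,45],
  [0,0,0,0.016,-0.61,0,45],
  [0,0,0,0.016,-0.61,0,45],
  [0,0,0,0.016,-0.61,0,45],
])

```text
t: 12.1
ee_pos: [525.9, -310.6, 284.0]
orientation: [0.054, -3.141, -0.001]
ft_force: [-0.2, -0.1, -0.1]
width: 45.3
grasp_force: 0.0
```

```bash
python3 - <<'E'
from h import *
plan((523,-312,194,91.5))
E
```

```text
now 12.1 [ 525.9 -310.6  284. ] yaw 91.98 F [-0.2 -0.1 -0.1] w 45.3 q6 -2.16
(523, -312, 194, 91.5) turn [ 0.0004 -0.0002  0.0056] shift [ 0.0148 -0.0068  0.4502]
```

Emit:
servo_tool([
  [0,0,0.006,0.015,-0.007,0.15,45],
  [0,0,0.006,0.015,-0.007,0.3,45],
  [0,0,0.006,0.015,-0.007,0.45,45],
  [0,0,0.006,0.015,-0.007,0.45,45],
  [0,0,0.006,0.015,-0.007,0.45,5],
  [0,0,0.006,0.015,-0.007,0.45,5],
  [0,0,0.006,0.015,-0.007,0.45,5],
  [0,0,0.006,0.015,-0.007,0.45,5],
  [0,0,0.006,0.015,-0.007,0.45,5],
])

```text
t: 13.22
ee_pos: [523.1, -314.4, 195.0]
orientation: [-0.036, 3.14, -0.001]
ft_force: [0.3, 1.5, 5.8]
width: 15.9
grasp_force: 30.0
```

```bash
python3 - <<'E'
from h import *
plan((523,-312,290,91.5))
E
```

```text
now 13.22 [ 523.1 -314.4  195. ] yaw 91.32 F [0.3 1.5 5.8] w 15.9 q6 -2.16
(523, -312, 290, 91.5) turn [-0.0003  0.0009 -0.0021] shift [-0.0005  0.012  -0.4749]
```

Emit:
servo_tool([
  [0,0,0,0,0,-0.1,5],
  [0,0,0,0,0,-0.25,5],
  [0,0,0,0,0,-0.4,5],
  [0,0,0,0,0,-0.6,5],
  [0,0,0,0,0,-0.725,5],
  [0,0,0,0,0,-0.725,5],
  [0,0,0,0,0,-0.725,5],
])

```text
t: 14.1
ee_pos: [521.7, -313.9, 337.2]
orientation: [0.036, -3.139, -0.002]
ft_force: [-0.2, -0.1, -3.8]
width: 15.7
grasp_force: 30.0
```

```bash
python3 - <<'E'
from h import *
q,e=grab('side');cv2.imwrite('pics/keylift.png',q[...,::-1])
plan((535,-150,340,80),(552,10,340,73.7),(562,127,340,73.7))
E
```

```text
now 14.15 [ 521.6 -313.8  336.9] yaw 91.33 F [ 0.2 -0.4 -2.7] w 16.0 q6 -2.16
(535, -150, 340, 80) turn [ 0.001  -0.002   0.1318] shift [-0.0857  0.8173 -0.014 ]
(552, 10, 340, 73.7) turn [0.     0.     0.0733] shift [0.0552 0.8026 0.    ]
(562, 127, 340, 73.7) turn [0. 0. 0.] shift [0.1162 0.5755 0.    ]
```

View pics/keylift.png

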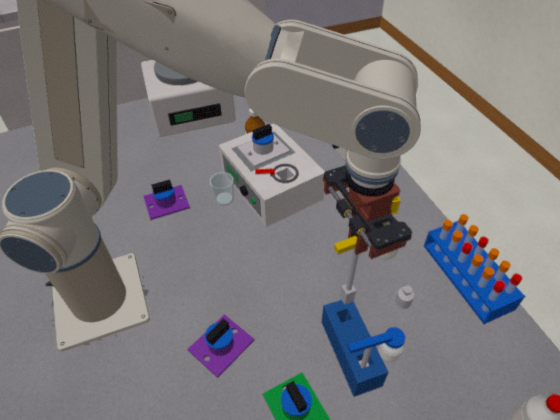

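The key is lifted clear: bar at (352,243), socket at (348,295), above the stand. Now to the shaft.

Emit:
servo_tool([
  [0,0,0.05,-0.03,0.2,-0.014,5],
  [0,0,0.13,-0.06,0.5,-0.014,5],
  [0,0,0.13,-0.086,0.82,-0.014,5],
  [0,0,0.13,-0.086,0.82,-0.014,5],
  [0,0,0.13,-0.086,0.82,-0.014,5],
])

```text
t: 14.78
ee_pos: [535.6, -149.5, 340.7]
orientation: [-0.267, -3.128, 0.0]
ft_force: [-0.4, -0.5, -4.2]
width: 15.4
grasp_force: 30.0
```

Emit:
servo_tool([
  [0,0,0.04,0.02,0.25,0,5],
  [0,0,0.073,0.04,0.5,0,5],
  [0,0,0.073,0.055,0.8,0,5],
  [0,0,0.073,0.055,0.8,0,5],
])

```text
t: 15.28
ee_pos: [552.8, 11.6, 341.1]
orientation: [-0.436, -3.11, -0.001]
ft_force: [0.2, -1.4, -3.4]
width: 16.0
grasp_force: 30.0
```

Emit:
servo_tool([
  [0,0,0,0.05,0.25,0,5],
  [0,0,0,0.1,0.45,0,5],
  [0,0,0,0.116,0.57,0,5],
  [0,0,0,0.116,0.57,0,5],
  [0,0,0,0.116,0.57,0,5],
])

```text
t: 15.9
ee_pos: [561.9, 123.8, 341.3]
orientation: [-0.442, -3.109, 0.002]
ft_force: [-1.2, -0.1, -3.1]
width: 16.0
grasp_force: 30.0
```

```bash
python3 - <<'E'
from h import *
q,e=grab('side');P=cloud('side',e)
plan((562,127,310,73.7))
np.set_printoptions(suppress=True)
h=cv2.cvtColor(q,cv2.COLOR_RGB2HSV).astype(int);X=P.reshape(-1,3);
m=(abs(P[...,0]-562)<60)&(abs(P[...,1]-127)<60)
o=ctrl.get_obs()['ee_pos'];zb=o[2]-183
soc=m&(P[...,2]>zb-3)&(P[...,2]<zb+44);v,u=np.where(soc);print('socket px',soc.sum(),u.min(),u.max(),v.min(),v.max(),P[soc].mean(0))
sh=m&(P[...,2]>zb+70)&(P[...,2]<zb+185)&(h[...,1]<60);print('shank',sh.sum(),P[sh].mean(0))
cv2.imwrite('pics/shaft.png',cv2.resize(q[80:200,200:340,::-1],(700,600),interpolation=cv2.INTER_CUBIC))
E
```

```text
now 15.95 [561.9 123.8 341.5] yaw 73.79 F [-0.2 -0.  -4.1] w 16.2 q6 -1.09
(562, 127, 310, 73.7) turn [-0.0006 -0.0003  0.001 ] shift [0.0038 0.0155 0.1575]
socket px 135 281 289 151 167 [558.43415798 115.08656343 182.53682858]
shank 166 [560.43212791 118.62188824 283.55371819]
```

View pics/shaft.png

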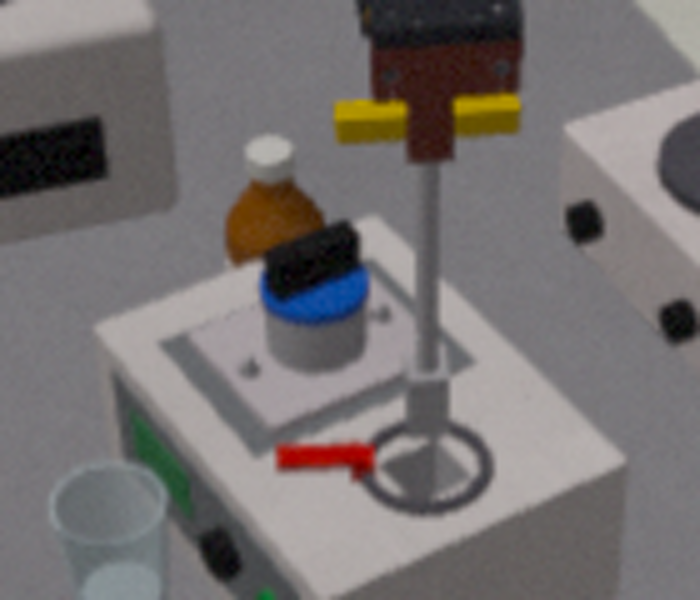

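The key hangs plumb over the mouth: socket at (427,405), ring centre at about (428,467).

```bash
python3 - <<'E'
from h import *
q,e=load('side');P=cloud('side',e);g=cv2.cvtColor(q,cv2.COLOR_RGB2GRAY)
print('ring eye',ray('side',285.2,173,127.5))
# ring pixels on plane z=127
v,u=np.where(g<85);L=[]
for a,b in zip(u,v):
    X=ray('side',a,b,127.5);r=np.hypot(X[0]-562,X[1]-127)
    if 26<r<42: L.append(X[:2])
L=np.array(L).astype(np.float32);print(len(L))
from scipy.optimize import least_squares
s=least_squares(lambda c:np.hypot(L[:,0]-c[0],L[:,1]-c[1])-34,[562,127],loss='soft_l1');print('ring fit',s.x,np.abs(s.fun).mean())
ti=cv2.resize(cv2.imread('pics/top0.png'),(560,420),interpolation=cv2.INTER_AREA);t=cv2.cvtColor(ti,cv2.COLOR_BGR2GRAY)
v,u=np.where(t<85);L=[]
for a,b in zip(u,v):
    X=ray('top',a,b,127.5);r=np.hypot(X[0]-562,X[1]-127)
    if 26<r<42: L.append(X[:2])
L=np.array(L);s=least_squares(lambda c:np.hypot(L[:,0]-c[0],L[:,1]-c[1])-34,[562,127],loss='soft_l1');print('ring fit top',len(L),s.x)
h=cv2.cvtColor(q,cv2.COLOR_RGB2HSV).astype(int);m=(h[...,1]>150)&((h[...,0]<8)|(h[...,0]>172))&(abs(P[...,0]-500)<60)&(abs(P[...,1]-140)<40)&(P[...,2]>115)&(P[...,2]<150)
print('latch',m.sum(),cv2.minAreaRect(P[m][:,:2].astype(np.float32)))
E
```

```text
ring eye [561.13939731 121.1576059  127.5       ]Traceback (most recent call last):
  File "<stdin>", line 7, in <module>
  File "h.py", line 24, in ray
    c=ctrl.camera_info(n);x=cv2.undistortPoints(np.array([[[u,v]]],float),np.array(c['intrinsics']),np.array([c['k1'],0,0,0,0.]))[0,0]
ValueError: time passes only in moves, steps and waits
```

```bash
sed -i 's/^from workcell import ctrl/from workcell import ctrl\nimport functools\nci=functools.lru_cache(None)(lambda n:ctrl.camera_info(n))/; s/c=ctrl.camera_info(n)/c=ci(n)/' h.py; python3 - <<'E'
from h import *
from scipy.optimize import least_squares
q,e=load('side');P=cloud('side',e)
t=cv2.resize(cv2.imread('pics/top0.png'),(560,420),interpolation=cv2.INTER_AREA)
for n,g,bx in(('side',cv2.cvtColor(q,cv2.COLOR_RGB2GRAY),(268,155,302,190)),('top',cv2.cvtColor(t,cv2.COLOR_BGR2GRAY),(220,170,262,215))):
    L=np.array([ray(n,a,b,127)[:2] for a in range(bx[0],bx[2]) for b in range(bx[1],bx[3]) if g[b,a]<95])
    for _ in range(3):
        s=least_squares(lambda c:np.hypot(L[:,0]-c[0],L[:,1]-c[1])-34,[562,124],loss='soft_l1',f_scale=2);L=L[abs(s.fun)<9] if _<2 else L
    print(n,len(L),s.x,np.abs(s.fun).mean())
h=cv2.cvtColor(q,cv2.COLOR_RGB2HSV).astype(int);m=(h[...,1]>150)&((h[...,0]<8)|(h[...,0]>172))&(abs(P[...,0]-500)<60)&(abs(P[...,1]-140)<40)&(P[...,2]>115)&(P[...,2]<150)
print('latch',m.sum(),cv2.minAreaRect(P[m][:,:2].astype(np.float32)))
E
```

```text
side 173 [560.38311015 124.81808464] 2.7765445625625773
top 123 [547.56430579 151.90152176] 4.460622675898275
latch 85 ((508.2723388671875, 142.4080352783203), (21.434085845947266, 52.679019927978516), 70.47013854980469)
```

Estimates agree on a shaft axis near (561.8, 126.3). Descending in stages.

Emit:
servo_tool([
  [0,0,0,0.004,0.012,0,5],
  [0,0,0,0.004,0.012,0.1,5],
  [0,0,0,0.004,0.012,0.25,5],
  [0,0,0,0.004,0.012,0.4,5],
  [0,0,0,0.004,0.012,0.5,5],
  [0,0,0,0.004,0.012,0.54,5],
  [0,0,0,0.004,0.012,0.54,5],
  [0,0,0,0.004,0.012,0.54,5],
])

```text
t: 16.95
ee_pos: [562.4, 128.1, 234.9]
orientation: [0.44, 3.109, 0.001]
ft_force: [-0.5, -0.9, -3.3]
width: 16.2
grasp_force: 30.0
```

```bash
python3 - <<'E'
from h import *
plan((561.8,126.3,225,73.7),(561.8,126.3,202,73.7))
E
```

```text
now 16.95 [562.4 128.1 234.9] yaw 73.88 F [-0.5 -0.9 -3.3] w 16.2 q6 -1.09
(561.8, 126.3, 225, 73.7) turn [0.0005 0.001  0.0021] shift [ 0.0004 -0.0094  0.0496]
(561.8, 126.3, 202, 73.7) turn [0. 0. 0.] shift [0.    0.    0.115]
```

Emit:
servo_tool([
  [0,0,0,0,-0.007,0.02,5],
  [0,0,0,0,-0.007,0.04,5],
  [0,0,0,0,-0.007,0.06,5],
  [0,0,0,0,-0.007,0.075,5],
  [0,0,0,0,-0.007,0.09,5],
  [0,0,0,0,-0.007,0.09,5],
])

```text
t: 17.7
ee_pos: [561.2, 126.7, 215.6]
orientation: [-0.44, -3.11, 0.0]
ft_force: [-0.2, -0.2, -3.3]
width: 15.9
grasp_force: 30.0
```

Emit:
servo_tool([
  [0,0,0,0,0,0.02,5],
  [0,0,0,0,0,0.035,5],
  [0,0,0,0,0,0.05,5],
  [0,0,0,0,0,0.062,5],
  [0,0,0,0,0,0.062,5],
])

```text
t: 18.32
ee_pos: [562.0, 126.8, 204.6]
orientation: [0.44, 3.109, 0.001]
ft_force: [-1.2, -2.4, 5.3]
width: 15.7
grasp_force: 30.0
```

Emit:
servo_tool([
  [0,0,0.08,0,0,-0.004,5],
  [0,0,0.16,0,0,-0.004,5],
  [0,0,0.24,0,0,-0.004,5],
  [0,0,0.32,0,0,-0.004,5],
  [0,0,0.4,0,0,-0.004,5],
  [0,0,0.48,0,0,-0.004,5],
  [0,0,0.56,0,0,-0.004,5],
  [0,0,0.62,0,0,-0.004,5],
  [0,0,0.68,0,0,-0.004,5],
  [0,0,0.68,0,0,-0.004,5],
])

```text
t: 19.58
ee_pos: [561.4, 126.5, 204.6]
orientation: [1.901, 2.5, -0.0]
ft_force: [-1.5, -1.9, 1.4]
width: 15.7
grasp_force: 30.0
```

```bash
python3 - <<'E'
from h import *
plan((561.8,126.3,204,0));print(ctrl.get_obs()['moment'])
q,e=grab('side');P=cloud('side',e)
h=cv2.cvtColor(q,cv2.COLOR_RGB2HSV).astype(int);m=(h[...,1]>150)&((h[...,0]<8)|(h[...,0]>172))&(np.hypot(P[...,0]-562,P[...,1]-126)<95)&(P[...,2]>115)&(P[...,2]<150)
X=P[m];print('latch',m.sum(),cv2.minAreaRect(X[:,:2].astype(np.float32)),'ang',np.degrees(np.arctan2(*(X.mean(0)[:2]-[562,126])[::-1])))
E
```

```text
now 19.58 [561.4 126.5 204.6] yaw 15.51 F [-1.5 -1.9  1.4] w 15.7 q6 -0.07
(561.8, 126.3, 204, 0) turn [1.000e-04 4.000e-04 1.804e-01] shift [-0.0015  0.0016  0.0029]
[-0.57405404  0.31391911  0.08502915]
latch 88 ((529.9591064453125, 168.14920043945312), (20.728473663330078, 54.52909469604492), 37.78129959106445) ang 128.21922824705055
```

Emit:
servo_tool([
  [0,0,0.08,0,0,0,5],
  [0,0,0.16,0,0,0,5],
  [0,0,0.22,0,0,0,5],
  [0,0,0.28,0,0,0,5],
  [0,0,0.33,0,0,0,5],
  [0,0,0.36,0,0,0,5],
  [0,0,0.36,0,0,0,5],
])

```text
t: 20.5
ee_pos: [561.4, 126.7, 204.6]
orientation: [2.498, 1.904, 0.0]
ft_force: [-1.0, -1.0, 2.1]
width: 15.7
grasp_force: 30.0
```

```bash
python3 - <<'E'
from h import *
plan((561.8,126.3,204,-15));print(ctrl.get_obs()['moment'])
q,e=grab('side');P=cloud('side',e)
h=cv2.cvtColor(q,cv2.COLOR_RGB2HSV).astype(int);m=(h[...,1]>150)&((h[...,0]<8)|(h[...,0]>172))&(np.hypot(P[...,0]-562,P[...,1]-126)<95)&(P[...,2]>115)&(P[...,2]<150)
X=P[m];print('latch',m.sum(),cv2.minAreaRect(X[:,:2].astype(np.float32)),'ang',np.degrees(np.arctan2(*(X.mean(0)[:2]-[562,126])[::-1])))
E
```

```text
now 20.5 [561.4 126.7 204.6] yaw -15.37 F [-1.  -1.   2.1] w 15.7 q6 0.47
(561.8, 126.3, 204, -15) turn [ 0.0002  0.0001 -0.0043] shift [-0.0014  0.0025  0.0029]
[-0.46283581  0.44864843  0.26583388]
latch 87 ((551.222900390625, 182.09915161132812), (16.899377822875977, 67.435791015625), 6.208713054656982) ang 101.74553562596542
```

Emit:
servo_tool([
  [0,0,0.04,0,0,0,5],
  [0,0,0.07,0,0,0,5],
  [0,0,0.07,0,0,0,5],
])

```text
t: 20.92
ee_pos: [561.6, 126.8, 204.6]
orientation: [2.595, 1.77, 0.001]
ft_force: [-1.0, -0.7, 2.5]
width: 15.7
grasp_force: 30.1
```

```bash
python3 - <<'E'
from h import *
plan((561.8,126.3,204,-20));print(ctrl.get_obs()['moment'])
E
```

```text
now 20.92 [561.6 126.8 204.6] yaw -21.39 F [-1.  -0.7  2.5] w 15.7 q6 0.57
(561.8, 126.3, 204, -20) turn [ 0.0004 -0.0002 -0.0162] shift [-0.0018  0.0018  0.003 ]
[-0.35743237  0.34063123  0.47119042]
```

Emit:
servo_tool([
  [0,0,0.04,0,0,0,5],
  [0,0,0.07,0,0,0,5],
  [0,0,0.07,0,0,0,5],
])

```text
t: 21.3
ee_pos: [561.6, 126.8, 204.6]
orientation: [2.684, 1.632, 0.001]
ft_force: [-1.3, -0.8, 3.1]
width: 15.8
grasp_force: 30.2
```

```bash
python3 - <<'E'
from h import *
plan((561.8,126.3,204,-20));print(ctrl.get_obs()['moment'])
q,e=grab('side');P=cloud('side',e)
h=cv2.cvtColor(q,cv2.COLOR_RGB2HSV).astype(int);m=(h[...,1]>150)&((h[...,0]<8)|(h[...,0]>172))&(np.hypot(P[...,0]-562,P[...,1]-126)<95)&(P[...,2]>115)&(P[...,2]<150)
X=P[m];print('latch',m.sum(),cv2.minAreaRect(X[:,:2].astype(np.float32)),'ang',np.degrees(np.arctan2(*(X.mean(0)[:2]-[562,126])[::-1])))
cv2.imwrite('pics/lock.png',cv2.resize(q[80:200,200:340,::-1],(700,600),interpolation=cv2.INTER_CUBIC))
E
```

```text
now 21.3 [561.6 126.8 204.6] yaw -27.4 F [-1.3 -0.8  3.1] w 15.8 q6 0.68
(561.8, 126.3, 204, -20) turn [ 0.0004 -0.0002 -0.0861] shift [-0.0017  0.0019  0.003 ]
[-0.42965546  0.30820779  0.50238804]
latch 87 ((550.7846069335938, 183.39993286132812), (17.373390197753906, 70.6333236694336), 4.049472808837891) ang 101.73988297196618
```

View pics/lock.png

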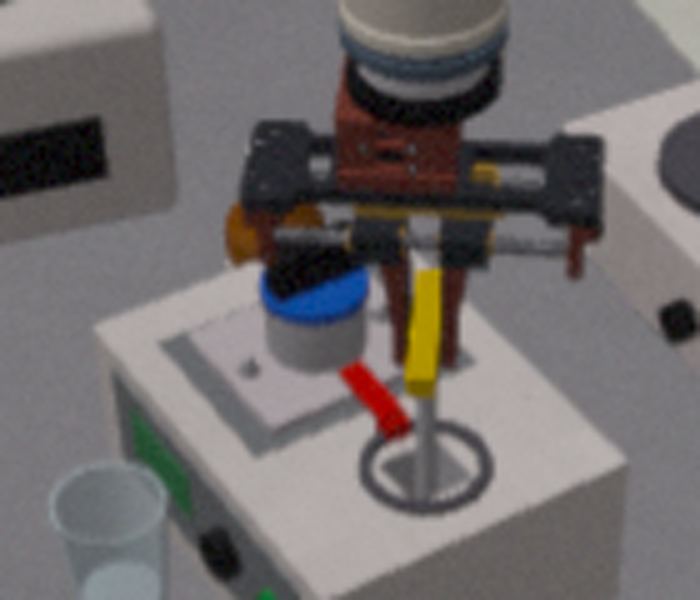

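The red arm at (378,398) lies over the foot plate, and its angle (101.7°) did not change under 0.5 N m, so the lock is at its stop. I'll back off within the free play and lift.

Emit:
servo_tool([
  [0,0,-0.07,0,0,0,5],
  [0,0,-0.14,0,0,0,5],
  [0,0,-0.18,0,0,0,5],
  [0,0,-0.18,0,0,0,5],
])

```text
t: 21.85
ee_pos: [561.5, 126.7, 204.6]
orientation: [-2.443, -1.975, -0.001]
ft_force: [-0.9, -1.1, 4.4]
width: 15.9
grasp_force: 30.0
```

```bash
python3 - <<'E'
from h import *
plan((561.8,126.3,340,-12));print(ctrl.get_obs()['moment'])
E
```

```text
now 21.85 [561.5 126.7 204.6] yaw -12.08 F [-0.9 -1.1  4.4] w 15.9 q6 0.41
(561.8, 126.3, 340, -12) turn [ 0.0001 -0.0003 -0.0009] shift [-0.0014  0.0023 -0.6771]
[-0.43538859  0.48894165 -0.10611474]
```

Emit:
servo_tool([
  [0,0,0,0,0,-0.05,5],
  [0,0,0,0,0,-0.12,5],
  [0,0,0,0,0,-0.2,5],
  [0,0,0,0,0,-0.35,5],
  [0,0,0,0,0,-0.5,5],
  [0,0,0,0,0,-0.65,5],
  [0,0,0,0,0,-0.7,5],
  [0,0,0,0,0,-0.7,5],
])

```text
t: 22.85
ee_pos: [561.6, 126.9, 344.9]
orientation: [2.442, 1.975, 0.003]
ft_force: [-0.0, -0.1, -0.4]
width: 4.6
grasp_force: 0.0
```

```bash
python3 - <<'E'
from h import *
q,e=grab('side');P=cloud('side',e)
h=cv2.cvtColor(q,cv2.COLOR_RGB2HSV).astype(int);m=(h[...,1]>150)&((h[...,0]<8)|(h[...,0]>172))&(np.hypot(P[...,0]-562,P[...,1]-126)<95)&(P[...,2]>115)&(P[...,2]<150)
X=P[m];print('latch',m.sum(),cv2.minAreaRect(X[:,:2].astype(np.float32)),'ang',np.degrees(np.arctan2(*(X.mean(0)[:2]-[562,126])[::-1])))
y=(h[...,1]>150)&(h[...,0]>18)&(h[...,0]<35)&(P[...,2]>330)&(np.hypot(P[...,0]-562,P[...,1]-126)<80)
X=P[y];print('bar',y.sum(),np.percentile(X[:,2],[10,50,90]),cv2.minAreaRect(X[:,:2].astype(np.float32)))
o=ctrl.get_obs()['ee_pos'];zb=o[2]-183
for lo,hi in((2,40),(50,110),(110,170)):
    s=(np.hypot(P[...,0]-562,P[...,1]-126)<40)&(P[...,2]>zb+lo)&(P[...,2]<zb+hi)&(P[...,2]>150);print(lo,hi,s.sum(),np.median(P[s],0).round(1))
plan((552,10,340,35),(535,-150,340,80),(523.1,-314.4,340,91.3),(523.1,-314.4,197,91.3))
cv2.imwrite('pics/back.png',q[...,::-1])
E
```

```text
latch 88 ((548.8848876953125, 178.3253936767578), (30.041358947753906, 56.444114685058594), 15.253742218017578) ang 112.00433308402401
bar 42 [450.00134909 453.47299067 456.19390848] ((561.209228515625, 102.23607635498047), (17.064157485961914, 67.2147445678711), 75.39942169189453)
2 40 28 [555.6 121.2 172.6]
50 110 133 [557.3 125.9 227.5]
110 170 0 [nan nan nan]
now 22.9 [561.1 126.7 343.8] yaw -12.07 F [-0.  -0.4 -0.6] w 4.7 q6 0.41
(552, 10, 340, 35) turn [-1.000e-04 -1.000e-04 -5.477e-01] shift [-0.5804  0.0775  0.0189]
(535, -150, 340, 80) turn [ 0.      0.     -0.5236] shift [-0.6066 -0.5285  0.    ]
(523.1, -314.4, 340, 91.3) turn [ 0.      0.     -0.1315] shift [-0.0841 -0.8198  0.    ]
(523.1, -314.4, 197, 91.3) turn [0. 0. 0.] shift [0.    0.    0.715]
  return _methods._mean(a, axis=axis, dtype=dtype,
  ret = um.true_divide(
```

The fingers shut to 4.6 mm, so the key slipped out and stayed on the stem. Moving aside and opening to remeasure the key and latch numerically, because the picture allowance is used up.

Emit:
servo_tool([
  [0,0,0,-0.3,0,0,45],
  [0,0,0,-0.6,0,0,45],
  [0,0,0,-0.9,0.1,0,45],
  [0,0,0,-0.95,0.1,0,45],
  [0,0,0,-0.95,0.1,0,45],
])

```text
t: 23.52
ee_pos: [540.6, -63.5, 343.1]
orientation: [-2.443, -1.972, 0.002]
ft_force: [-0.3, -0.2, 1.0]
width: 44.6
grasp_force: 0.0
```

```bash
cat > m.py <<'E'
from h import *
def meas(n):
    q,e=grab(n);P=cloud(n,e);Z=P[...,2];h=cv2.cvtColor(q,cv2.COLOR_RGB2HSV).astype(int);r=np.hypot(P[...,0]-562,P[...,1]-126)
    f=lambda m:cv2.minAreaRect(P[m][:,:2].astype(np.float32))
    m=(h[...,1]>150)&((h[...,0]<8)|(h[...,0]>172))&(r<95)&(Z>115)&(Z<150)
    print(n,'latch',m.sum(),np.round(f(m)[0],1),np.round(f(m)[1],1),f(m)[2],'ang',np.degrees(np.arctan2(*(P[m].mean(0)[:2]-[562,126])[::-1])))
    y=(h[...,1]>130)&(h[...,0]>18)&(h[...,0]<35)&(Z>150)&(Z<260)&(r<110)
    print(' bar',y.sum());
    if y.sum()>10:
        print(np.percentile(Z[y],[5,50,95]).round(1));t=y&(Z>np.percentile(Z[y],90)-8);print(f(t),P[t].mean(0).round(1))
    for lo,hi in((150,170),(170,190),(190,205)):
        s=(r<30)&(Z>lo)&(Z<hi)&(h[...,1]<70);print(' shank',lo,hi,s.sum(),np.median(P[s],0).round(1) if s.sum() else '')
E
python3 - <<'E'
from m import *
plan((560,-20,344,-12));meas('side');meas('top')
E
```

```text
now 23.52 [540.6 -63.5 343.1] yaw -12.17 F [-0.3 -0.2  1. ] w 44.6 q6 0.07
(560, -20, 344, -12) turn [-0.0014 -0.0002 -0.0019] shift [ 0.2329  0.0491 -0.0045]
side latch 85 [543.1 176.3] [16.7 55.8] 18.797096252441406 ang 112.40373616653636
 bar 154
[218.7 227.7 230. ]
((556.9196166992188, 121.28972625732422), (85.21076202392578, 16.162200927734375), 79.09629821777344) [556.  118.5 227.6]
 shank 150 170 28 [557.9 122.4 158.8]
 shank 170 190 15 [554.9 121.9 175.8]
 shank 190 205 2 [552.6 121.9 194.1]
top latch 69 [541.7 177.4] [13.6 48.7] 16.057077407836914 ang 111.37780504494883
 bar 174
[222.9 227.  231.2]
((557.2200317382812, 126.99018096923828), (84.46991729736328, 16.199382781982422), 80.0307846069336) [557.1 126.  227.2]
 shank 150 170 6 [554.  125.3 163.8]
 shank 170 190 5 [553.9 126.3 180.9]
 shank 190 205 2 [552.6 124.9 192.5]
```

The key is still fully down on the stem: bar top at z≈227.5, bar at 79.6°, leaning about 0.025 rad. The latch has moved back about 10°. I'll regrip, turn to the stop again, then release the torsion by opening before the lift.

```bash
python3 - <<'E'
from h import *
plan((561.5,126.5,290,-10.4),(561.5,126.5,204,-10.4))
E
```

```text
now 23.62 [540.9 -62.1 343.6] yaw -12.02 F [ 0.3 -0.5  0.2] w 45.0 q6 0.07
(561.5, 126.5, 290, -10.4) turn [-0.0009 -0.0003 -0.0189] shift [ 0.9438 -0.0955  0.2684]
(561.5, 126.5, 204, -10.4) turn [0. 0. 0.] shift [0.   0.   0.43]
```

Emit:
servo_tool([
  [0,0,-0.019,0.3,-0.04,0,45],
  [0,0,-0.019,0.6,-0.07,0,45],
  [0,0,-0.019,0.944,-0.096,0.1,45],
  [0,0,-0.019,0.944,-0.096,0.27,45],
  [0,0,-0.019,0.944,-0.096,0.27,45],
  [0,0,-0.019,0.944,-0.096,0.27,45],
])

```text
t: 24.38
ee_pos: [562.0, 125.8, 291.2]
orientation: [2.413, 2.011, 0.001]
ft_force: [-0.2, 0.4, 0.6]
width: 45.2
grasp_force: 0.0
```

Emit:
servo_tool([
  [0,0,0,0,0,0.15,45],
  [0,0,0,0,0,0.3,45],
  [0,0,0,0,0,0.43,45],
  [0,0,0,0,0,0.43,45],
  [0,0,0,0,0,0.43,5],
  [0,0,0,0,0,0.43,5],
  [0,0,0,0,0,0.43,5],
  [0,0,0,0,0,0.43,5],
  [0,0,0,0,0,0.43,5],
])

```text
t: 25.5
ee_pos: [562.1, 125.5, 205.1]
orientation: [2.413, 2.011, 0.001]
ft_force: [-2.4, -0.8, 5.9]
width: 15.5
grasp_force: 30.0
```

```bash
python3 - <<'E'
from m import *
plan((561.5,126.5,204,-15));print(ctrl.get_obs()['moment']);meas('side')
E
```

```text
now 25.5 [562.1 125.5 205.1] yaw -10.4 F [-2.4 -0.8  5.9] w 15.5 q6 0.38
(561.5, 126.5, 204, -15) turn [ 0.0005 -0.0002  0.0535] shift [ 0.0042 -0.0038  0.0055]
[-0.06393314  0.59439341  0.22808914]
side latch 86 [547.3 177.4] [16.8 57.2] 11.050124168395996 ang 107.01696452154417
 bar 146
[216.6 227.2 230.2]
((562.5430908203125, 124.9394760131836), (92.71436309814453, 20.627567291259766), 83.64717102050781) [561.4 113.9 227.6]
 shank 150 170 30 [560.5 121.4 160.2]
 shank 170 190 16 [557.8 121.9 177.4]
 shank 190 205 4 [556.7 122.7 193.9]
```

Emit:
servo_tool([
  [0,0,0.05,0,0,0,5],
  [0,0,0.1,0,0,0,5],
  [0,0,0.14,0,0,0,5],
  [0,0,0.14,0,0,0,5],
])

```text
t: 26.05
ee_pos: [562.1, 125.6, 205.1]
orientation: [2.611, 1.747, 0.001]
ft_force: [-0.8, 0.1, 6.4]
width: 16.0
grasp_force: 30.2
```

```bash
python3 - <<'E'
from m import *
plan((561.5,126.5,204,-15));print(ctrl.get_obs()['moment']);meas('side')
E
```

```text
now 26.05 [562.1 125.6 205.1] yaw -22.42 F [-0.8  0.1  6.4] w 16.0 q6 0.59
(561.5, 126.5, 204, -15) turn [ 0.0006 -0.0002 -0.0864] shift [ 0.0031 -0.0047  0.0055]
[0.0022552  0.56023102 0.56399345]
side latch 86 [552.  177.8] [16.4 58. ] 11.21711540222168 ang 101.7665990370879
 bar 164
[219.4 227.8 239.3]
((561.8592529296875, 122.78334045410156), (93.33047485351562, 15.691237449645996), 67.27079772949219) [561.  120.2 229.2]
 shank 150 170 28 [559.8 120.4 159.4]
 shank 170 190 10 [560.4 120.1 173.5]
 shank 190 205 0
```

Latch is back at the stop (101.77°, as before). Releasing to relax the torsion.

Emit:
servo_tool([
  [0,0,-0.03,0,0,0,5],
  [0,0,-0.06,0,0,0,5],
  [0,0,-0.06,0,0,0,35],
  [0,0,-0.06,0,0,0,45],
  [0,0,-0.06,0,0,0,45],
  [0,0,-0.06,0,0,0,45],
])

```text
t: 26.85
ee_pos: [561.8, 125.3, 204.1]
orientation: [-2.53, -1.862, 0.0]
ft_force: [0.5, 1.0, -0.4]
width: 44.6
grasp_force: 0.0
```

```bash
python3 - <<'E'
from m import *
plan((561.5,126.5,204,-15));print(ctrl.get_obs()['moment']);meas('side');meas('top')
E
```

```text
now 26.85 [561.8 125.3 204.1] yaw -17.31 F [ 0.5  1.  -0.4] w 44.6 q6 0.5
(561.5, 126.5, 204, -15) turn [-0.0001  0.0001 -0.0269] shift [ 0.0051 -0.0032  0.0007]
[-0.02495179  0.12059917  0.00386858]
side latch 87 [550.9 184.4] [17.1 66.5] 4.787647724151611 ang 101.41844963317168
 bar 152
[219.5 227.4 229.8]
((561.1812133789062, 123.98081970214844), (90.91974639892578, 16.07595443725586), 73.4885025024414) [559.8 120.3 227.4]
 shank 150 170 21 [559.  120.7 160.5]
 shank 170 190 10 [559.1 119.5 174.7]
 shank 190 205 2 [582.5 107.3 204.5]
top latch 0 [0. 0.] [0. 0.] 0.0 ang nan
 bar 0
 shank 150 170 0 
 shank 170 190 0 
 shank 190 205 0 m.py:6: RuntimeWarning: Mean of empty slice.
  print(n,'latch',m.sum(),np.round(f(m)[0],1),np.round(f(m)[1],1),f(m)[2],'ang',np.degrees(np.arctan2(*(P[m].mean(0)[:2]-[562,126])[::-1])))
  ret = um.true_divide(
```

Emit:
servo_tool([
  [0,0,0,0,0,0,5],
  [0,0,0,0,0,0,5],
  [0,0,0,0,0,0,5],
  [0,0,0,0,0,0,5],
  [0,0,0,0,0,0,5],
  [0,0,-0.02,0,0,0,5],
  [0,0,-0.04,0,0,0,5],
  [0,0,-0.04,0,0,0,5],
])

```text
t: 27.95
ee_pos: [561.8, 125.4, 204.3]
orientation: [-2.473, -1.938, 0.0]
ft_force: [-2.1, 0.0, 1.3]
width: 15.9
grasp_force: 30.0
```

```bash
python3 - <<'E'
from m import *
plan((561.5,126.5,204,-15));print(ctrl.get_obs()['moment']);meas('side')
E
```

```text
now 27.95 [561.8 125.4 204.3] yaw -13.83 F [-2.1  0.   1.3] w 15.9 q6 0.44
(561.5, 126.5, 204, -15) turn [-0.      0.      0.0136] shift [ 0.005  -0.0028  0.0014]
[ 0.08245561  0.43132514 -0.01326561]
side latch 88 [550.8 183. ] [16.9 65.5] 5.748396873474121 ang 101.58545944843605
 bar 161
[218.  227.9 235.5]
((562.230224609375, 122.2113037109375), (92.78733825683594, 18.813495635986328), 71.73086547851562) [560.  115.7 229.5]
 shank 150 170 25 [560.8 121.1 157.9]
 shank 170 190 19 [558.3 121.4 174.3]
 shank 190 205 3 [555.5 121.8 195. ]
```

Torque is about 0 and the latch is at the stop. Lifting slowly while watching the force.

Emit:
servo_tool([
  [0,0,0,0,0,-0.01,5],
  [0,0,0,0,0,-0.02,5],
  [0,0,0,0,0,-0.02,5],
])

```text
t: 28.38
ee_pos: [559.6, 124.9, 205.1]
orientation: [-2.471, -1.936, 0.008]
ft_force: [1.4, 1.5, -27.5]
width: 16.0
grasp_force: 30.0
```

```bash
python3 - <<'E'
from m import *
plan((561.5,126.5,204,-15));print(ctrl.get_obs()['moment']);meas('side')
E
```

```text
now 28.38 [559.6 124.9 205.1] yaw -13.86 F [  1.4   1.5 -27.5] w 16.0 q6 0.44
(561.5, 126.5, 204, -15) turn [-0.0035  0.0017  0.0133] shift [0.01   0.0075 0.0056]
[ 0.25011926 -0.34648579  0.11403578]
side latch 89 [550.9 183. ] [18.3 65.8] 6.955757141113281 ang 101.8036297872857
 bar 150
[218.9 228.  231.2]
((559.41162109375, 122.4151840209961), (91.68232727050781, 18.590499877929688), 73.67913818359375) [558.7 115.4 228.3]
 shank 150 170 20 [559.2 120.1 160.2]
 shank 170 190 12 [557.4 121.  176.5]
 shank 190 205 1 [546.2 120.  203.1]
```

The lift meets 27 N, so the socket corners are wedged at the end of the rotational play. I'll lower again and turn back counter-clockwise toward mid-play, watching moment and latch.

Emit:
servo_tool([
  [0,0,0,0,0,0.02,5],
  [0,0,-0.03,0,0,0.02,5],
  [0,0,-0.06,0,0,0.02,5],
  [0,0,-0.08,0,0,0.02,5],
  [0,0,-0.08,0,0,0.02,5],
])

```text
t: 29.05
ee_pos: [562.1, 125.4, 204.9]
orientation: [2.353, 2.081, 0.001]
ft_force: [-2.1, 0.1, -2.8]
width: 15.2
grasp_force: 30.0
```

```bash
python3 - <<'E'
from m import *
plan((561.5,126.5,204,0));print(ctrl.get_obs()['moment']);meas('side')
E
```

```text
now 29.05 [562.1 125.4 204.9] yaw -7.0 F [-2.1  0.1 -2.8] w 15.2 q6 0.32
(561.5, 126.5, 204, 0) turn [ 0.0004 -0.0001 -0.0815] shift [ 0.005  -0.0036  0.0044]
[ 0.02445453  0.75001475 -0.02174573]
side latch 86 [552.4 181.4] [18.2 65.7] 6.961357116699219 ang 101.57675294044463
 bar 135
[218.  228.1 234.9]
((562.1121215820312, 119.955322265625), (82.74958038330078, 17.63578224182129), 82.81758880615234) [560.8 109.7 229.5]
 shank 150 170 29 [560.8 121.4 160.4]
 shank 170 190 20 [559.5 121.3 178.4]
 shank 190 205 7 [557.  122.5 193.5]
```

Emit:
servo_tool([
  [0,0,-0.03,0,-0.004,0,5],
  [0,0,-0.06,0,-0.007,0,5],
  [0,0,-0.08,0,-0.007,0,5],
  [0,0,-0.08,0,-0.007,0,5],
])

```text
t: 29.6
ee_pos: [561.1, 125.6, 204.7]
orientation: [2.223, 2.218, 0.002]
ft_force: [0.4, -0.7, -3.9]
width: 15.6
grasp_force: 30.0
```

```bash
python3 - <<'E'
from m import *
plan((561.5,126.5,204,0));print(ctrl.get_obs()['moment']);meas('side')
E
```

```text
now 29.6 [561.1 125.6 204.7] yaw -0.14 F [ 0.4 -0.7 -3.9] w 15.6 q6 0.2
(561.5, 126.5, 204, 0) turn [ 0.001  -0.0001 -0.0016] shift [0.0044 0.0021 0.0033]
[-0.07864843  0.02966658 -0.01451523]
side latch 87 [551.2 182. ] [16.5 64.4] 7.062251091003418 ang 101.47165123889607
 bar 126
[218.4 227.7 234.7]
((561.7112426757812, 110.39115142822266), (65.31470489501953, 19.967344284057617), 81.79167938232422) [561.  105.5 228.9]
 shank 150 170 20 [558.8 120.8 159.4]
 shank 170 190 24 [559.3 121.1 178.2]
 shank 190 205 9 [558.5 121.9 194.2]
```

The latch is steady and all loads are near zero. Lifting.

Emit:
servo_tool([
  [0,0,0,0,0,-0.01,5],
  [0,0,0,0,0,-0.02,5],
  [0,0,0,0,0,-0.03,5],
  [0,0,0,0,0,-0.03,5],
])

```text
t: 30.15
ee_pos: [560.6, 125.6, 210.5]
orientation: [2.224, 2.219, 0.001]
ft_force: [-1.2, -0.0, -3.5]
width: 15.6
grasp_force: 30.0
```

It is free. Continuing up.

Emit:
servo_tool([
  [0,0,0,0,0,-0.03,5],
  [0,0,0,0,0,-0.07,5],
  [0,0,0,0,0,-0.12,5],
  [0,0,0,0,0,-0.25,5],
  [0,0,0,0,0,-0.4,5],
  [0,0,0,0,0,-0.55,5],
  [0,0,0,0,0,-0.65,5],
  [0,0,0,0,0,-0.65,5],
  [0,0,0,0,0,-0.65,5],
])

```text
t: 31.28
ee_pos: [559.9, 125.4, 339.6]
orientation: [-2.223, -2.219, 0.002]
ft_force: [0.3, 0.3, -4.7]
width: 15.3
grasp_force: 30.0
```

```bash
python3 - <<'E'
from m import *
q,e=grab('side');P=cloud('side',e);Z=P[...,2];h=cv2.cvtColor(q,cv2.COLOR_RGB2HSV).astype(int)
o=ctrl.get_obs()['ee_pos'];r=np.hypot(P[...,0]-o[0],P[...,1]-o[1])
m=(h[...,1]>150)&((h[...,0]<8)|(h[...,0]>172))&(np.hypot(P[...,0]-562,P[...,1]-126)<95)&(Z>115)&(Z<150)
print('latch ang',np.degrees(np.arctan2(*(P[m].mean(0)[:2]-[562,126])[::-1])))
for lo,hi in((5,40),(50,100),(100,150)):
    s=(r<30)&(Z>o[2]-183+lo)&(Z<o[2]-183+hi)&(h[...,1]<70);print(lo,s.sum(),np.median(P[s],0).round(1))
plan((552,10,340,35),(535,-150,340,80),(523.1,-314.4,340,91.3))
E
```

```text
latch ang 102.5102747768549
5 111 [555.8 115.1 180.2]
50 74 [557.8 120.9 232.1]
100 77 [558.4 120.8 281.1]
now 31.32 [559.8 125.4 339.2] yaw -0.11 F [-0.4  0.5 -4. ] w 16.0 q6 0.2
(552, 10, 340, 35) turn [-1.300e-03 -1.000e-04 -4.086e-01] shift [-0.5771 -0.0377 -0.0039]
(535, -150, 340, 80) turn [ 0.      0.     -0.5236] shift [-0.6066 -0.5285  0.    ]
(523.1, -314.4, 340, 91.3) turn [ 0.      0.     -0.1315] shift [-0.0841 -0.8198  0.    ]
```

Emit:
servo_tool([
  [0,0,-0.1,-0.2,-0.01,0,5],
  [0,0,-0.2,-0.4,-0.03,0,5],
  [0,0,-0.3,-0.58,-0.038,0,5],
  [0,0,-0.41,-0.58,-0.038,0,5],
  [0,0,-0.41,-0.58,-0.038,0,5],
])

```text
t: 31.95
ee_pos: [552.1, 9.1, 339.2]
orientation: [-1.45, -2.785, 0.001]
ft_force: [0.8, 0.6, -3.7]
width: 16.0
grasp_force: 30.0
```

Emit:
servo_tool([
  [0,0,-0.1,-0.2,-0.18,0,5],
  [0,0,-0.2,-0.4,-0.36,0,5],
  [0,0,-0.3,-0.61,-0.53,0,5],
  [0,0,-0.4,-0.61,-0.53,0,5],
  [0,0,-0.5,-0.61,-0.53,0,5],
  [0,0,-0.52,-0.61,-0.53,0,5],
  [0,0,-0.52,-0.61,-0.53,0,5],
])

```text
t: 32.83
ee_pos: [536.1, -150.7, 339.9]
orientation: [-0.284, -3.128, -0.0]
ft_force: [0.1, 1.6, -3.2]
width: 16.1
grasp_force: 30.0
```

Emit:
servo_tool([
  [0,0,-0.07,-0.03,-0.25,0,5],
  [0,0,-0.13,-0.06,-0.5,0,5],
  [0,0,-0.13,-0.084,-0.75,0,5],
  [0,0,-0.13,-0.084,-0.82,0,5],
  [0,0,-0.13,-0.084,-0.82,0,5],
  [0,0,-0.13,-0.084,-0.82,0,5],
])

```text
t: 33.58
ee_pos: [523.8, -314.3, 340.2]
orientation: [0.027, -3.141, -0.001]
ft_force: [0.8, 0.8, -2.1]
width: 15.6
grasp_force: 30.0
```

```bash
python3 - <<'E'
from m import *
plan((523.1,-314.4,285,91.3))
q,e=grab('side');P=cloud('side',e);Z=P[...,2];h=cv2.cvtColor(q,cv2.COLOR_RGB2HSV).astype(int)
o=ctrl.get_obs()['ee_pos'];r=np.hypot(P[...,0]-o[0],P[...,1]-o[1])
for lo,hi in((5,40),(50,100),(100,150)):
    s=(r<30)&(Z>o[2]-183+lo)&(Z<o[2]-183+hi)&(h[...,1]<70);print(lo,s.sum(),np.median(P[s],0).round(1))
y=(h[...,1]>130)&(h[...,0]>18)&(h[...,0]<35)&(r<90)&(abs(Z-o[2]-17)<30);print('bar',y.sum(),cv2.minAreaRect(P[y][:,:2].astype(np.float32)))
def red(z0,z1):
    m=(h[...,0]>100)&(h[...,0]<125)&(h[...,1]>120)&(Z>z0)&(Z<z1)&(abs(P[...,0]-519)<60)&(abs(P[...,1]+367)<115);return cv2.minAreaRect(P[m][:,:2].astype(np.float32))
print('stand',red(75,86))
E
```

```text
now 33.58 [ 523.8 -314.3  340.2] yaw 90.99 F [ 0.8  0.8 -2.1] w 15.6 q6 -2.15
(523.1, -314.4, 285, 91.3) turn [ 0.0005 -0.0002 -0.0036] shift [ 0.0035 -0.0009  0.2759]
5 158 [ 510.4 -324.4  182.4]
50 86 [ 515.1 -319.5  231.5]
100 101 [ 516.9 -320.4  282.7]
bar 260 ((501.1940002441406, -312.6067199707031), (47.68950271606445, 25.23927879333496), 0.13007566332817078)
stand ((519.6036987304688, -367.76214599609375), (190.2677459716797, 70.51910400390625), 85.85245513916016)
```

The lower end seems shifted about −5 mm in x, with a slight tilt of the bar in the grip. Cross-checking against the earlier lift picture by template matching.

```bash
python3 - <<'E'
from h import *
q,e=load('side');a=cv2.imread('pics/keylift.png');b=q[...,::-1].copy()
o=ctrl.get_obs()['ee_pos'];old=np.array([521.6,-313.8,336.9]);c=ci('side');K=np.array(c['intrinsics'])
def proj(X): return cv2.projectPoints(np.array([X],float),cv2.Rodrigues(np.array(c['R']))[0],np.array(c['t'],float),K,np.array([c['k1'],0,0,0,0.]))[0].ravel()
for n,dz in(('socket',-165),('shank',-80)):
    po=proj(old+[0,0,dz]);u,v=np.round(po).astype(int)
    T=a[v-14:v+15,u-6:u+7] if n=='socket' else a[v-10:v+11,u-6:u+7]
    pn=proj(np.array(o)+[0,0,dz]);best=cv2.matchTemplate(b[v-45:v+46,u-30:u+31],T,cv2.TM_CCOEFF_NORMED);_,s,_,loc=cv2.minMaxLoc(best)
    h,w=T.shape[:2];f=np.array([u-30+loc[0]+w//2,v-45+loc[1]+h//2])
    J=np.stack([(proj(old+[5,0,dz])-po)/5,(proj(old+[0,0,dz+5])-po)/5],1)
    act=f-np.array([u,v]);exp=pn-po
    print(n,'score',round(s,2),'px move',act,'expected rigid',exp.round(1),'du/dx',J.round(2).tolist(),'extra dx,dz mm',np.linalg.solve(J,act-exp).round(1))
E
```

```text
socket score 0.96 px move [-2  2] expected rigid [ 1.2 -1.1] du/dx [[0.42, 0.05], [-0.16, -0.25]] extra dx,dz mm [-6.7 -8. ]
shank score 0.96 px move [ 0 -2] expected rigid [ 1.3 -1.2] du/dx [[0.45, 0.05], [-0.17, -0.29]] extra dx,dz mm [-3.4  4.5]
```

Confirmed: a pure tilt of about 0.04 rad in the bar plane. I'll counter-tilt the tool and then lower.

Emit:
servo_tool([
  [0,-0.027,0,0.0035,0,0,5],
  [0,-0.027,0,0.0035,0,0.15,5],
  [0,-0.027,0,0.0035,0,0.28,5],
  [0,-0.027,0,0.0035,0,0.28,5],
  [0,-0.027,0,0.0035,0,0.28,5],
])

```text
t: 34.25
ee_pos: [523.7, -315.2, 285.5]
orientation: [-0.028, 3.1, -0.001]
ft_force: [-0.2, -0.3, -3.4]
width: 16.0
grasp_force: 30.0
```

```bash
python3 - <<'E'
from h import *
q,e=grab('side');P=cloud('side',e);Z=P[...,2];h=cv2.cvtColor(q,cv2.COLOR_RGB2HSV).astype(int)
plan((523.1,-314.4,255,91.3));o=ctrl.get_obs()['ee_pos'];r=np.hypot(P[...,0]-o[0],P[...,1]-o[1])
for lo,hi,d in((5,40,12.5),(50,100,5.5),(100,150,5.5)):
    s=(r<30)&(Z>o[2]-183+lo)&(Z<o[2]-183+hi)&(h[...,1]<70);print(lo,s.sum(),(np.median(P[s],0)+[.6*d,.8*d,0]).round(1))
E
```

```text
now 34.3 [ 523.9 -315.5  285.8] yaw 91.02 F [ 0.2  0.  -3.2] w 16.0 q6 -2.17
(523.1, -314.4, 255, 91.3) turn [-0.0009  0.0283 -0.0032] shift [0.0102 0.006  0.1538]
5 135 [ 524.  -315.3  129.2]
50 77 [ 523.4 -315.8  178.7]
100 79 [ 523.  -315.8  227.5]
```

Emit:
servo_tool([
  [0,0,0,0.007,0.006,0.04,5],
  [0,0,0,0.008,0.006,0.08,5],
  [0,0,0,0.009,0.006,0.12,5],
  [0,0,0,0.01,0.006,0.155,5],
  [0,0,0,0.01,0.006,0.155,5],
])

```text
t: 34.92
ee_pos: [522.0, -314.2, 252.3]
orientation: [-0.026, 3.102, 0.002]
ft_force: [1.5, 0.3, -4.2]
width: 15.7
grasp_force: 30.0
```

```bash
python3 - <<'E'
from h import *
plan((523.1,-314.4,198,91.3))
E
```

```text
now 34.92 [ 522.  -314.2  252.3] yaw 90.97 F [ 1.5  0.3 -4.2] w 15.7 q6 -2.17
(523.1, -314.4, 198, 91.3) turn [ 0.0004  0.0266 -0.0038] shift [ 0.0053 -0.0011  0.2716]
```

In the well (bottom at about 68 mm) with no rim contact. Lowering to the floor.

Emit:
servo_tool([
  [0,0,0,0.001,0,0.06,5],
  [0,0,0,0.003,0,0.12,5],
  [0,0,0,0.004,0,0.18,5],
  [0,0,0,0.005,0,0.23,5],
  [0,0,0,0.005,0,0.265,5],
  [0,0,0,0.005,0,0.265,5],
])

```text
t: 35.67
ee_pos: [523.0, -314.2, 199.4]
orientation: [-0.027, 3.102, 0.002]
ft_force: [0.7, 0.4, -3.9]
width: 15.8
grasp_force: 30.0
```

Emit:
servo_tool([
  [0,0,0,0,0,0.012,5],
  [0,0,0,0,0,0.02,5],
  [0,0,0,0,0,0.02,5],
])

```text
t: 36.05
ee_pos: [523.7, -314.5, 197.0]
orientation: [-0.027, 3.1, -0.0]
ft_force: [-0.4, 1.8, 2.0]
width: 15.9
grasp_force: 30.0
```

Floor contact. Release and retreat straight up.

Emit:
servo_tool([
  [0,0,0,0,0,0.015,25],
  [0,0,0,0,0,0.015,45],
  [0,0,0,0,0,0.015,45],
  [0,0,0,0,0,0.015,45],
  [0,0,0,0,0,-0.15,45],
  [0,0,0,0,0,-0.35,45],
  [0,0,0,0,0,-0.6,45],
  [0,0,0,0,0,-0.7,45],
  [0,0,0,0,0,-0.7,45],
])

```text
t: 37.17
ee_pos: [518.5, -315.0, 338.0]
orientation: [-0.027, 3.098, -0.003]
ft_force: [0.1, 0.1, -0.5]
width: 45.0
grasp_force: 0.0
```

```bash
python3 - <<'E'
from m import *
meas('side');q,e=load('side');P=cloud('side',e);Z=P[...,2];h=cv2.cvtColor(q,cv2.COLOR_RGB2HSV).astype(int)
r=np.hypot(P[...,0]-523,P[...,1]+312)
y=(h[...,1]>130)&(h[...,0]>18)&(h[...,0]<35)&(r<70)&(Z>190)&(Z<260);print('key bar',y.sum(),np.percentile(Z[y],[10,50,90]),cv2.minAreaRect(P[y&(Z>212)][:,:2].astype(np.float32)))
for lo,hi in((90,120),(120,160),(160,200)):
    s=(r<25)&(Z>lo)&(Z<hi)&(h[...,1]<70);print(lo,s.sum(),(np.median(P[s],0)+[3.3,4.4,0]).round(1))
g=(h[...,2]<60)&(Z>185)&(Z<215)&(abs(P[...,0]-541)<45)&(abs(P[...,1]-245)<40);print('jar bar',g.sum(),np.percentile(Z[g],[50,90]),cv2.minAreaRect(P[g][:,:2].astype(np.float32)))
o=ctrl.get_obs();print(o['t'],o['ee_pos'],o['width'],o['ft_force'])
E
```

```text
side latch 86 [551.  184.4] [18.9 70.6] 4.936682224273682 ang 101.76938867662301
 bar 0
 shank 150 170 0 
 shank 170 190 0 
 shank 190 205 0 
key bar 390 [211.59430428 220.06810806 222.34655679] ((521.1136474609375, -314.9664611816406), (88.83741760253906, 16.456933975219727), 1.287227749824524)
90 35 [ 521.6 -314.   105.5]
120 49 [ 522.4 -313.5  139.8]
160 56 [ 522.4 -313.9  177.8]
jar bar 130 [198.17108579 203.24951031] ((537.9014892578125, 241.6768035888672), (51.357200622558594, 20.64887809753418), 9.711186408996582)
37.225 [ 517.82680068 -314.53569233  336.21088793] 44.8309786080881 [ 0.38777213  0.60038547 -0.296837  ]
```

```bash
python3 -c "
from workcell import ctrl
print(ctrl.close_job())"
```

```text
the job is handed in; nothing more can be done
None
```

I handed the job in at about 37 s. By my last camera measurements the jar is seated on both pegs, the red latch arm is at its stop over the jar's foot, and the yellow key is upright in its original well with the gripper clear. On the first lift the key slipped out of the gripper and the latch moved back about 10°, so I turned it to the stop again before taking the key out; I haven't seen the judge's result.

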